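# Brake the packing carriage, fill and fold the carton, park it at the far stop

### The arm

A 6-joint arm with a two-finger parallel gripper is mounted at the origin on a cart in front of the work surface, level with it; the furniture and walls round the work are solid. World frame = base frame: x ahead of the robot, y to its left, z up, the work surface at z = 0. Lengths are in mm, angles in rad, forces in N, time in s.
With the tool pointing down it reaches from about 275 to 875 mm from the base axis. Payload 12.5 kg.
Tool frame: the origin (TCP) lies midway between the tips of the shut fingers; the grasp point (between the pads) lies ctrl.grip_point_offset behind it (ctrl.grip_point_offset is the distance from the TCP to the grasp point, in mm); z points along the fingers, y is the line along which they close (so a half turn about z gives the same grasp; the last joint's range is limited). The gripper opens to 85 mm and grips with 20 to 120 N. Pads are 22 mm wide; open, the fingers measure 114 mm over their backs; the gripper's body (76 mm by 85 mm) begins 54 mm behind the grasp point. The pads swing forward as they close: fully open they stand 13 mm farther back than shut.
Start: joints at [-1.228, 0.351, 1.652, -0, 1.139, -0.085], TCP at [228.195, -500.411, 231.29] pointing down, gripper open.
Joint ranges: [-2.75, 2.75], [-0.79, 2.1], [0.01, 2.65], [-1.57, 4.71], [0.07, 3.14], [-2.87, 2.87]. Speed limits (rad/s): [2.22, 2.22, 2.79, 3.14, 3.14, 3.14].

### API

Orientations are given as [roll, pitch, yaw] about the fixed x, y, z axes, in that order (R = Rz(yaw) Ry(pitch) Rx(roll)).
In Python, from rig import ctrl gives the robot as it stands.
- The arm moves only by the shell command python3 drive.py [OPENING], which reads ROWS from standard input. ROWS is a JSON list of rows, 1 to 5 of them, each an object with the fields trans (a list: dx, dy, dz in mm), rz (a turn about the tool's z in rad); a field left out counts as zero; each row is the pose to reach, as a shift and turn from the pose commanded when the command began, along the tool's axes at that moment; what a row does not reach only later rows make up. A row lasts 1/10 s, in which the tool goes at most 50 mm and 0.15 rad, less where a joint would pass 70% of its speed; a pose out of reach is approached as far as the arm can. OPENING is the finger opening in mm, set as the command begins (- or left out keeps the last). The fingers move at their own pace and stop on an object; the grip force is fixed at half the most. Time passes only in rows, so rows that do not move let the fingers close. It prints the time, the measured TCP pose, the force, the opening and the grip force at its end. Input that does not fit is refused with a message, and nothing moves.
- ctrl.read_state(): the state, without advancing time (a new reading comes with each control period).
- ctrl.get_image(name): name is "scene" or "top"; returns the picture (480x640x3 uint8, red, green, blue); there is no depth.
- ctrl.calibration(name): a dict with "fx", "fy", "cx", "cy" (pixels), "world_to_cam" (4x4, takes a point from world to camera coordinates). Camera axes: x right, y up, looking along -z (the intrinsics and any distortion apply to the point x, -y, -z); pixel columns grow to the right and rows downward; lengths in mm; the calibration is good to about 2 mm. A picture is of the moment at which its call begins. calibration takes no time and is no camera call.
- ctrl.hand_in(): hands the job in; it is judged then, once.
The state is a dict: "time_s": time; "joint_positions": joint angles; "dq": joint speeds; "joint_torque": joint torques, N m; "position": TCP position; "eef_rot": TCP orientation; "ft_force": force on the tool from outside, world axes, zero at the start; "moment": the same for the moment, N m; "opening": finger opening in mm; "grasp_force": force on a finger pad.
Only numpy, scipy, OpenCV 4.12 (cv2) and the standard library are available. Lean on these libraries where they do the work, as an engineer would, in place of code of your own. Each camera call takes 0.05 s, during which the arm holds its last target. There are 200 camera calls.

### The job

Pack the order for collection: draw the carriage up to its near stop and press the brake lever down to lock it, then put all the sanding blocks that are lying there, and the jar if there is one, into the carton. With the brake still on, fold the two short end flaps down flat and then the two long side flaps over them; then flick the lever up, roll the carriage gently to its far stop and press the brake down again. Leave the other things on the table alone.

Things in the scene. Friction and masses are not known exactly. Their poses are not given: they have to be found in the camera images.
- carriage (a joint): position of the plywood carriage along its low aluminium track, m: 0 = against the near stop (loading end), 0.128 = against the far stop (collection end); it runs along the track's +x (away from the robot, the track is turned by up to 0.1 rad). Rolls with 1 to 3 N while the brake is up. Deck 252 mm along the track, 156 mm wide, top 34 mm above the table.
- brake_lever (a joint): hinged brake lever on the carriage's right (-y) side, rad: 0 = up (released, arm 55 deg above level), 0.87 = down (locked, arm 5 deg above level). Sprung over centre: past half-way it snaps to the nearer end and holds there; 2 to 4 N at the pedal moves it. Its tooth drops into a rack (16 mm pitch) beside the track and holds the carriage; at either stop it meets a gap exactly.
- pedal (a point): middle of the top face of the lever's pedal, a steel plate with rubber tread, 44 mm wide (along the track) x 36 x 8 mm, 74 mm from the lever's axis and cranked 25 degrees down from the arm: its top slopes 30 degrees up to the right when up (93 mm above the table), 20 degrees down when down (39 mm). Press it from above; lift it pinched by its side edges, 44 mm apart. Axes turn with the lever.
- brake_hinge (a point): axis of the lever, which runs along the track; 36 mm above the table, 80 mm to the right of the carton's middle. Axes: those of point carton_floor.
- carton_floor (a point): middle of the inner floor of the open cardboard carton that stands fixed on the carriage; axes x along the track (away from the robot), y to the left, z up. 39 mm above the table. Inside 226 mm (x) x 130 mm (y), outside 236 x 140 mm; end walls reach 85 mm above this floor, side walls 89 mm; wall 5 mm.
- knob_top (a point): top of the brass pull knob (29 mm across, 32 mm high, on a 20 mm post 30 mm high) on an ear at the carriage's near right corner; 96 mm above the table. Draw or push the carriage by it. Axes: those of point carton_floor.
- end_flap_near (a joint): cardboard flap on the near end (towards the robot): angle in rad, 0 = folded flat over the box, 1.57 = upright, more = leaning outward; starts leaning a little outward and cannot go past 2.0. Its crease is stiff enough that it stays where it is left (about 0.4 N at the free edge moves it).
- end_flap_near_hinge (a point): middle of the crease (hinge line) of the flap on the near end (towards the robot), on the outer edge of the carton's wall. The flap is 66 mm from crease to free edge, 126 mm along the crease, 3 mm thick. Axes turn with the flap; when it is shut they are those of point carton_floor.
- end_flap_far (a joint): cardboard flap on the far end: angle in rad, 0 = folded flat over the box, 1.57 = upright, more = leaning outward; starts leaning a little outward and cannot go past 2.0. Its crease is stiff enough that it stays where it is left (about 0.4 N at the free edge moves it).
- end_flap_far_hinge (a point): middle of the crease (hinge line) of the flap on the far end, on the outer edge of the carton's wall. The flap is 66 mm from crease to free edge, 126 mm along the crease, 3 mm thick. Axes turn with the flap; when it is shut they are those of point carton_floor.
- side_flap_left (a joint): cardboard flap on the left long side: angle in rad, 0 = folded flat over the box, 1.57 = upright, more = leaning outward; starts leaning a little outward and cannot go past 2.0. Its crease is stiff enough that it stays where it is left (about 0.4 N at the free edge moves it).
- side_flap_left_hinge (a point): middle of the crease (hinge line) of the flap on the left long side, on the outer edge of the carton's wall. The flap is 66 mm from crease to free edge, 234 mm along the crease, 3 mm thick. Axes turn with the flap; when it is shut they are those of point carton_floor.
- side_flap_right (a joint): cardboard flap on the right long side, above the brake: angle in rad, 0 = folded flat over the box, 1.57 = upright, more = leaning outward; starts leaning a little outward and cannot go past 2.0. Its crease is stiff enough that it stays where it is left (about 0.4 N at the free edge moves it).
- side_flap_right_hinge (a point): middle of the crease (hinge line) of the flap on the right long side, above the brake, on the outer edge of the carton's wall. The flap is 66 mm from crease to free edge, 234 mm along the crease, 3 mm thick. Axes turn with the flap; when it is shut they are those of point carton_floor.
- sanding_block_1: wooden sanding block, base 64 mm (x) x 112 mm (y) x 32 mm high, with a raised grip 30 mm (x) x 100 mm (y) on top of it up to 44 mm; origin in the middle of the underside, z up; about 0.12 kg. May be absent.
- sanding_block_2: a second wooden sanding block, base 64 mm (x) x 112 mm (y) x 32 mm high, with a raised grip 30 mm (x) x 100 mm (y) on top of it up to 44 mm; origin in the middle of the underside, z up; about 0.12 kg. May be absent.
- sanding_block_3: a third wooden sanding block, base 64 mm (x) x 112 mm (y) x 32 mm high, with a raised grip 30 mm (x) x 100 mm (y) on top of it up to 44 mm; origin in the middle of the underside, z up; about 0.12 kg. May be absent.
- screw_jar: white jar with a black lid, 64 mm across, 78 mm high, lid 62 mm across and 12 mm high; origin in the middle of the underside, z up; about 0.22 kg. May be absent.
- chisel: bench chisel, bystander, 29 x 227 x 30 mm, lying along its y; leave it alone
- glue_bottle: yellow glue bottle, bystander, 60 mm across, 173 mm high, upright; leave it alone

How it is judged (in metres and radians):
On the way, in this order (a step that is already met when the one before it is completed fails the run):
1. the carriage stands at its near stop (within 12 mm) with the brake lever down (value of joint carriage below 0.012 m and value of joint brake_lever above 0.75 rad), for 0.3 s.
2. every item that is there lies let go inside the carton, below its rim, the brake still down (all of step 1 and x of sanding_block_1 in the frame of carton_floor between -0.118 and 0.118 m and y of sanding_block_1 in the frame of carton_floor between -0.07 and 0.07 m and z of sanding_block_1 in the frame of carton_floor between -0.01 and 0.085 m and x of sanding_block_2 in the frame of carton_floor between -0.118 and 0.118 m and y of sanding_block_2 in the frame of carton_floor between -0.07 and 0.07 m and z of sanding_block_2 in the frame of carton_floor between -0.01 and 0.085 m and x of sanding_block_3 in the frame of carton_floor between -0.118 and 0.118 m and y of sanding_block_3 in the frame of carton_floor between -0.07 and 0.07 m and z of sanding_block_3 in the frame of carton_floor between -0.01 and 0.085 m and x of screw_jar in the frame of carton_floor between -0.118 and 0.118 m and y of screw_jar in the frame of carton_floor between -0.07 and 0.07 m and z of screw_jar in the frame of carton_floor between -0.01 and 0.085 m and contact force between the fingers and sanding_block_1 below 0.3 N and contact force between the fingers and sanding_block_2 below 0.3 N and contact force between the fingers and sanding_block_3 below 0.3 N and contact force between the fingers and screw_jar below 0.3 N), for 0.3 s.
3. both end flaps are folded flat (within 0.15 rad), the brake still down (all of step 1 and value of joint each of end_flap_near, end_flap_far below 0.15 rad), for 0.2 s.
4. both side flaps are folded flat over them (within 0.15 rad), the brake still down (all of step 3 and value of joint each of side_flap_left, side_flap_right below 0.15 rad), for 0.2 s.
5. the brake lever is flicked up again, the carton shut (value of joint each of brake_lever, end_flap_near, end_flap_far, side_flap_left, side_flap_right below 0.15 rad), for 0.1 s.
At the end, for the whole second after the job is handed in: The carriage stands at its far stop (within 10 mm), at rest, brake lever down; all four flaps are flat (within 0.15 rad), and every item that was there is inside the carton (value of joint carriage above 0.118 m and value of joint brake_lever above 0.75 rad and velocity of joint carriage between -0.02 and 0.02 m/s and value of joint each of end_flap_near, end_flap_far, side_flap_left, side_flap_right below 0.15 rad and x of sanding_block_1 in the frame of carton_floor between -0.118 and 0.118 m and y of sanding_block_1 in the frame of carton_floor between -0.07 and 0.07 m and z of sanding_block_1 in the frame of carton_floor between -0.01 and 0.085 m and x of sanding_block_2 in the frame of carton_floor between -0.118 and 0.118 m and y of sanding_block_2 in the frame of carton_floor between -0.07 and 0.07 m and z of sanding_block_2 in the frame of carton_floor between -0.01 and 0.085 m and x of sanding_block_3 in the frame of carton_floor between -0.118 and 0.118 m and y of sanding_block_3 in the frame of carton_floor between -0.07 and 0.07 m and z of sanding_block_3 in the frame of carton_floor between -0.01 and 0.085 m and x of screw_jar in the frame of carton_floor between -0.118 and 0.118 m and y of screw_jar in the frame of carton_floor between -0.07 and 0.07 m and z of screw_jar in the frame of carton_floor between -0.01 and 0.085 m); the robot touches nothing.
It fails at once if the brake is released while there is something in the carton and a flap is still open (value of joint brake_lever below 0.4 rad and ((x of sanding_block_1 in the frame of carton_floor between -0.118 and 0.118 m and y of sanding_block_1 in the frame of carton_floor between -0.07 and 0.07 m and z of sanding_block_1 in the frame of carton_floor between -0.01 and 0.085 m) or (x of sanding_block_2 in the frame of carton_floor between -0.118 and 0.118 m and y of sanding_block_2 in the frame of carton_floor between -0.07 and 0.07 m and z of sanding_block_2 in the frame of carton_floor between -0.01 and 0.085 m) or (x of sanding_block_3 in the frame of carton_floor between -0.118 and 0.118 m and y of sanding_block_3 in the frame of carton_floor between -0.07 and 0.07 m and z of sanding_block_3 in the frame of carton_floor between -0.01 and 0.085 m) or (x of screw_jar in the frame of carton_floor between -0.118 and 0.118 m and y of screw_jar in the frame of carton_floor between -0.07 and 0.07 m and z of screw_jar in the frame of carton_floor between -0.01 and 0.085 m)) and value of joint any of end_flap_near, end_flap_far, side_flap_left, side_flap_right above 0.4 rad).
It fails at once if the carriage is slammed (faster than 0.4 m/s) (velocity of joint carriage above 0.4 m/s or velocity of joint carriage below -0.4 m/s).
It fails at once if the chisel or the glue bottle is disturbed (moved by more than 30 mm) (distance of any of chisel, glue_bottle from where it was at the start of the episode above 0.03 m).
Of sanding_block_1, sanding_block_2, sanding_block_3, screw_jar only 2 to 3 are there at a start; the rules pass over those that are not, and their reading is None.
At some moment in a run one of sanding_block_1, sanding_block_2, sanding_block_3 may be knocked a few centimetres aside while the robot is not near it.
Once in a run the grip may slacken for a moment while it holds something.
It also fails if it takes over 208 s, if anything falls off the work surface, if the arm or the gripper's body presses on something with over 40 N, if the wrist force passes 120 N, or if a joint passes its speed limit or range.

## Working session

There is one attempt and no reset: what is moved stays moved. The work goes in short steps, Python scripts to look and compute and a shell command to move; the robot and the scene stay as the last step left them, time stands still between calls to the robot, and variables do not carry over. Pictures are saved under pics/ and viewed, at most 14 in all, crops included, and the job is handed in when it is done.

```bash
ls; mkdir -p pics; cat > h.py <<'E'
from rig import ctrl
import numpy as np, cv2
def snap(n,f):
    im=ctrl.get_image(n); cv2.imwrite('pics/'+f,im[:,:,::-1]); return im
E
python3 - <<'E'
from h import *
snap('scene','s0.png');snap('top','t0.png')
for n in('scene','top'):
    c=ctrl.calibration(n);print({k:np.round(v,3).tolist() for k,v in c.items()})
print(ctrl.grip_point_offset); print(ctrl.read_state())
E
```

```text
drive.py
pics
rig.py
{'fx': 464.859, 'fy': 464.859, 'cx': 321.968, 'cy': 239.862, 'world_to_cam': [[-0.74, -0.672, -0.005, 502.877], [0.408, -0.455, 0.792, -247.729], [-0.535, 0.584, 0.611, -922.92], [0.0, 0.0, 0.0, 1.0]]}
{'fx': 504.395, 'fy': 504.395, 'cx': 317.972, 'cy': 245.971, 'world_to_cam': [[-0.011, -1.0, -0.005, 166.727], [0.981, -0.011, 0.196, -572.746], [-0.196, -0.003, 0.981, -1151.011], [0.0, 0.0, 0.0, 1.0]]}
18.700000000000003
{'time_s': 0.1, 'joint_positions': array([-1.22761086e+00,  3.51189213e-01,  1.65232432e+00, -5.37385728e-06,
        1.13912757e+00, -8.45909276e-02]), 'dq': array([ 3.87629753e-04, -2.03984589e-03, -2.44693969e-03,  3.50414536e-04,
        1.55714381e-03, -4.21603033e-05]), 'joint_torque': array([ 1.93156375e-03, -5.06827497e+01, -2.91875857e+01, -7.86145250e-06,
        2.61619476e-03, -7.04830839e-06]), 'position': array([ 228.09592542, -500.15493748,  230.82210462]), 'eef_rot': array([-3.14054754e+00, -8.37225464e-05,  4.27778605e-01]), 'ft_force': array([-0.23324218, -0.15149933,  0.31117057]), 'moment': array([-0.04638715, -0.05367763,  0.01554993]), 'grasp_force': 0.0, 'opening': 85.90653051740402}
```
View pics/s0.png

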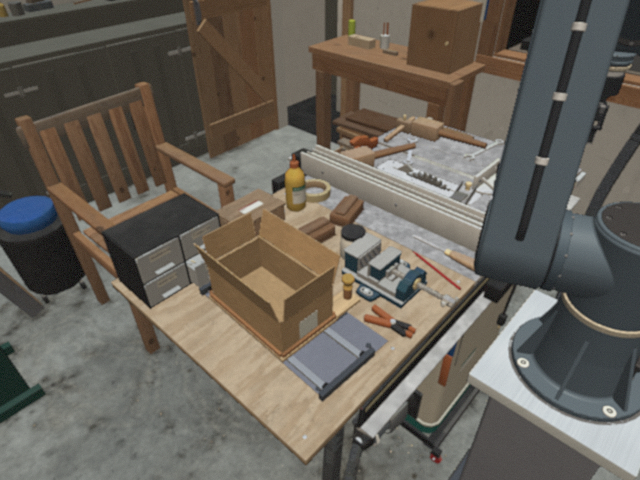

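View pics/t0.png

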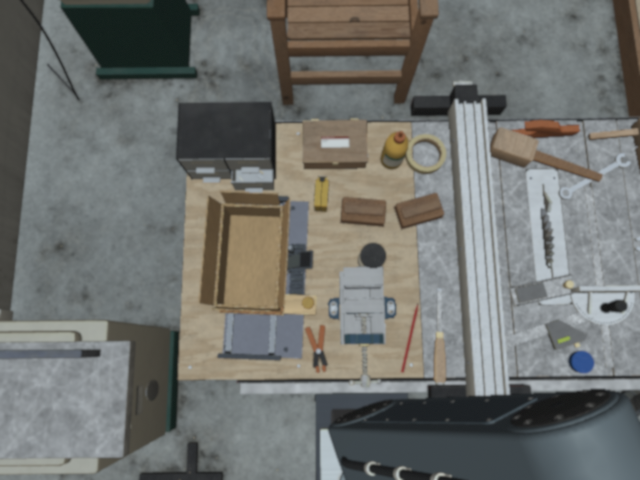

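```bash
cat >> h.py <<'E'
CAL={n:ctrl.calibration(n) for n in('scene','top')}
def ray(n,u,v):
    c=CAL[n];M=np.array(c['world_to_cam']);R=M[:3,:3];t=M[:3,3]
    d=np.array([(u-c['cx'])/c['fx'],-(v-c['cy'])/c['fy'],-1.]);return -R.T@t,R.T@d
def onz(n,u,v,z):
    o,d=ray(n,u,v);return o+d*(z-o[2])/d[2]
def tri(p,q):   # p in top, q in scene -> point, gap
    a,d=ray('top',*p);b,e=ray('scene',*q)
    s=np.linalg.lstsq(np.c_[d,-e],b-a,rcond=None)[0]
    P,Q=a+s[0]*d,b+s[1]*e;return (P+Q)/2,np.linalg.norm(P-Q)
def px(n,P):
    c=CAL[n];M=np.array(c['world_to_cam']);q=M[:3,:3]@np.array(P,float)+M[:3,3]
    return np.array([c['cx']-c['fx']*q[0]/q[2],c['cy']+c['fy']*q[1]/q[2]])
def crop(im,u0,v0,u1,v1,k,f):
    cv2.imwrite('pics/'+f,cv2.resize(im[v0:v1,u0:u1,::-1],None,fx=k,fy=k,interpolation=cv2.INTER_CUBIC))
E
python3 - <<'E'
from h import *
t=cv2.imread('pics/t0.png')[:,:,::-1];s=cv2.imread('pics/s0.png')[:,:,::-1]
crop(t,190,180,450,370,3,'t0c.png');crop(s,190,150,390,300,4,'s0c.png')
print(px('top',[500,0,0]))
E
```

```text
[383.17728829 279.27427378]
```

View pics/t0c.png

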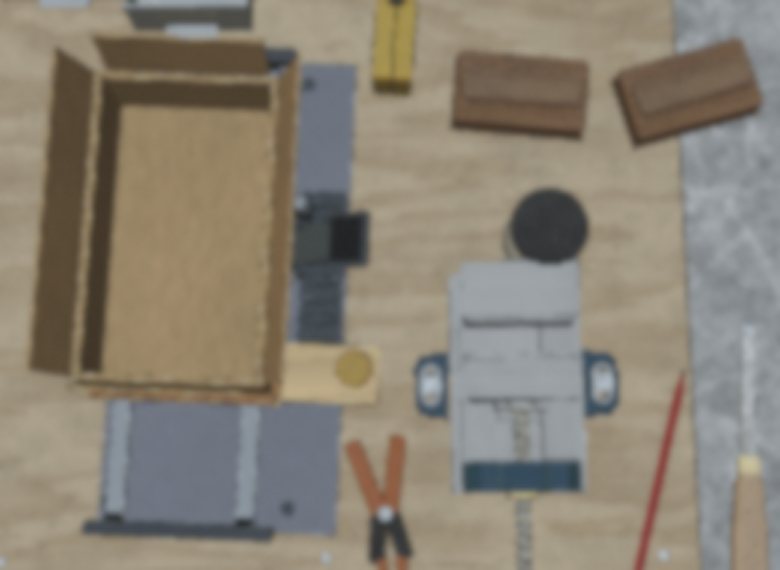

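View pics/s0c.png

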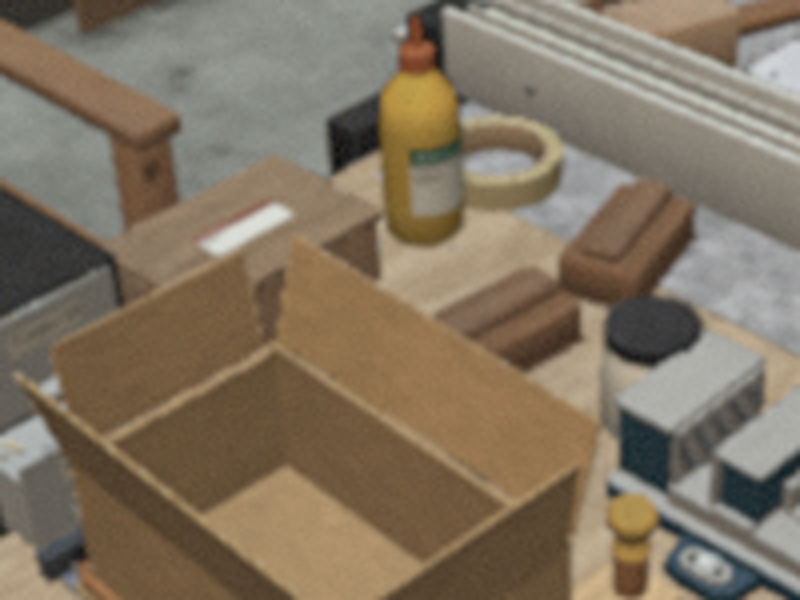

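```bash
python3 - <<'E'
from h import *
np.set_printoptions(suppress=True,precision=1)
T=lambda u,v:(190+u/3,180+v/3); S=lambda u,v:(190+u/4,150+v/4)
print('knob',tri(T(355,368),S(632,513)),onz('top',*T(355,368),96))
print('jar',tri(T(550,227),S(653,328)),onz('top',*T(550,227),78))
print('rflap far corner',tri(T(298,52),S(295,240)))
print('rflap near corner',tri(T(280,400),S(597,430)))
print('pedal',onz('top',*T(349,238),93))
F=[onz('top',*T(*p),39) for p in[(120,105),(270,108),(268,385),(103,385)]]
print('floor',np.array(F),np.mean(F,0))
for a,b in[((125,400),(113,515)),((253,405),(243,515))]:
    A,B=onz('top',*T(*a),15),onz('top',*T(*b),15);print('rail',A,B,np.arctan2(*(A-B)[[1,0]]))
# vise height: corner of far jaw top
print('vise far jaw', tri(T(580,265),S(762,365)), tri(T(457,262),S(690,335)))
im=cv2.imread('pics/t0.png');h=cv2.cvtColor(im,cv2.COLOR_BGR2HSV)
for nm,(u0,v0,u1,v1) in dict(A=(335,190,390,230),B=(392,185,447,232)).items():
    m=np.zeros(h.shape[:2],np.uint8);m[v0:v1,u0:u1]=cv2.inRange(h,(0,60,30),(15,255,130))[v0:v1,u0:u1]
    c=max(cv2.findContours(m,0,1)[0],key=cv2.contourArea);r=cv2.minAreaRect(c);bp=cv2.boxPoints(r)
    print(nm,cv2.contourArea(c),r);W=np.array([onz('top',*p,32) for p in bp]);print(W,W.mean(0))
# scene/top block points: grip top ends
print('A grip nearright corner',tri(T(583,105),S(556,283)),'B grip',tri(T(757,82),S(672,187)))
E
```

```text
knob (array([436.6, 183.7,  89.8]), np.float64(0.12999621866808006)) [436.  183.5  96. ]
jar (array([546.5,  30.5,  73.6]), np.float64(0.010961672637606938)) [545.7  30.9  78. ]
rflap far corner (array([655.8, 219.9, 185.8]), np.float64(4.245204208920069))
rflap near corner (array([411. , 236.4, 193.4]), np.float64(11.5831509895619))
pedal [536.2 187.5  93. ]
floor [[658.5 376.4  39. ]
 [654.5 253.1  39. ]
 [428.3 253.8  39. ]
 [429.7 384.4  39. ]] [542.7 316.9  39. ]
rail [419.3 370.9  15. ] [328.6 378.4  15. ] -0.08200915851068818
rail [414.2 267.7  15. ] [327.6 275.1  15. ] -0.08506489316903694
vise far jaw (array([505.6,  -3.1,  50. ]), np.float64(32.519994255777576)) (array([493.1,  96.8, 136.7]), np.float64(38.71864286139349))
A 1011.0 ((363.0787353515625, 211.1956024169922), (43.667503356933594, 25.37618064880371), 4.635463714599609)
[[639.1 104.8  32. ]
 [703.9  98.4  32. ]
 [693.5  -9.7  32. ]
 [628.9  -2.3  32. ]] [666.3  47.8  32. ]
B 998.0 ((418.6735534667969, 210.0951690673828), (24.87999725341797, 44.839996337890625), 73.73979187011719)
[[ 682.6  -28.7   32. ]
 [ 713.8 -137.4   32. ]
 [ 652.1 -151.1   32. ]
 [ 621.5  -43.4   32. ]] [667.5 -90.1  32. ]
A grip nearright corner (array([654.9,  -3. ,  38.7]), np.float64(2.160786644083708)) B grip (array([ 671.7, -146.9,   40.1]), np.float64(0.4142684719317204))
```

```bash
cat >> h.py <<'E'
TH=-0.083
def plan(x,y,z,yaw):
    s=ctrl.read_state();p=s['position'];w=s['eef_rot'][2];d=np.array([x,y,z])-p
    c,n=np.cos(w),np.sin(w);t=-((yaw-w+np.pi)%(2*np.pi)-np.pi)
    print('t%.1f'%s['time_s'],'at',np.round(p,1),'yaw %.3f'%w,'need',np.round([c*d[0]+n*d[1],n*d[0]-c*d[1],-d[2]],1).tolist(),'turn %.3f'%t,'f',np.round(s['ft_force'],1),'op %.1f'%s['opening'])
E
cat > p.py <<'E'
import sys
from h import *
plan(*map(float,sys.argv[1:4]),TH+float(sys.argv[4]))
E
python3 p.py 435 180 200 1.571
```

```text
t0.1 at [ 228.1 -500.2  230.8] yaw 0.428 need [470.4, -533.0, 30.8] turn -1.060 f [-0.2 -0.2  0.3] op 85.9
```

```bash
echo '[{"trans":[33,-37,0],"rz":-0.15},{"trans":[66,-74,0],"rz":-0.3},{"trans":[99,-111,0],"rz":-0.45},{"trans":[132,-148,0],"rz":-0.6},{"trans":[165,-185,0],"rz":-0.7}]' | python3 drive.py 60; python3 p.py 435 180 200 1.571
```

```text
time_s: 0.6
position: [301.6, -261.7, 231.1]
eef_rot: [-3.142, -0.0, 1.133]
ft_force: [1.4, 0.0, 0.1]
opening: 60.0
grasp_force: 0.0
t0.6 at [ 301.6 -261.7  231.1] yaw 1.133 need [456.6, -66.4, 31.1] turn -0.355 f [1.4 0.  0.1] op 60.0
```

```bash
echo '[{"trans":[48,-7,5],"rz":-0.1},{"trans":[96,-14,10],"rz":-0.2},{"trans":[144,-21,15],"rz":-0.3},{"trans":[192,-28,20],"rz":-0.355},{"trans":[240,-35,31],"rz":-0.355}]' | python3 drive.py; python3 p.py 435 180 200 1.571
```

```text
time_s: 1.1
position: [373.3, -29.9, 200.6]
eef_rot: [3.14, 0.0, 1.485]
ft_force: [1.2, -0.1, 1.3]
opening: 60.2
grasp_force: 0.0
t1.1 at [373.3 -29.9 200.6] yaw 1.485 need [214.4, 43.4, 0.6] turn -0.003 f [ 1.2 -0.1  1.3] op 60.2
```

```bash
echo '[{"trans":[46,9,0]},{"trans":[92,18,0]},{"trans":[138,27,0]},{"trans":[184,36,0]},{"trans":[214,43,0]}]' | python3 drive.py; echo '[{"trans":[0,0,40]},{"trans":[0,0,70]},{"trans":[0,0,70]}]' | python3 drive.py;  python3 p.py 436 179 64 1.571; python3 - <<'E'
from h import *
a=snap('top','t1.png');b=snap('scene','s1.png');crop(a,260,200,400,340,4,'t1c.png')
E
```

```text
time_s: 1.6
position: [434.6, 180.4, 200.1]
eef_rot: [-3.141, -0.0, 1.484]
ft_force: [-0.1, -0.2, 0.8]
opening: 60.0
grasp_force: 0.0
time_s: 1.9
position: [432.3, 177.2, 127.2]
eef_rot: [-3.135, 0.003, 1.483]
ft_force: [-0.6, -1.3, 0.5]
opening: 60.1
grasp_force: 0.0
t1.9 at [432.3 177.2 127.2] yaw 1.483 need [2.1, 3.6, 63.2] turn -0.005 f [-0.6 -1.3  0.5] op 60.1
```

View pics/t1c.png

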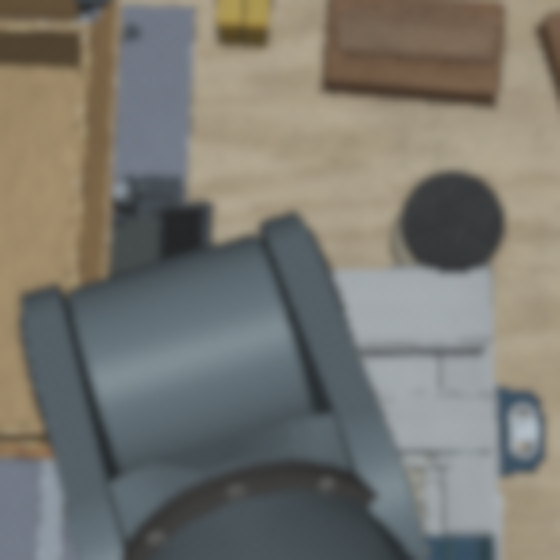

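```bash
echo '[{"trans":[1,4,25]},{"trans":[2,4,45]},{"trans":[2,4,62]},{"trans":[2,4,62]}]' | python3 drive.py; echo '[{},{},{},{}]' | python3 drive.py 10
```

```text
time_s: 2.4
position: [438.7, 179.0, 68.4]
eef_rot: [-3.141, 0.0, 1.482]
ft_force: [0.3, 0.3, 0.2]
opening: 59.8
grasp_force: 0.0
time_s: 2.8
position: [439.7, 179.4, 70.0]
eef_rot: [3.139, -0.001, 1.483]
ft_force: [-0.8, -2.0, 9.4]
opening: 25.3
grasp_force: 58.3
```

```bash
echo '[{"trans":[0,-8,0]},{"trans":[0,-20,0]},{"trans":[0,-33,0]},{"trans":[0,-46,0]},{"trans":[0,-58,0]}]' | python3 drive.py; echo '[{"trans":[0,-6,0]},{"trans":[0,-12,0]},{"trans":[0,-18,0]}]' | python3 drive.py
```

```text
time_s: 3.3
position: [381.0, 182.5, 69.9]
eef_rot: [3.14, 0.003, 1.484]
ft_force: [0.3, -30.7, 21.7]
opening: 25.1
grasp_force: 61.2
time_s: 3.6
position: [363.0, 183.5, 69.9]
eef_rot: [3.141, 0.004, 1.485]
ft_force: [-0.3, -38.2, 27.1]
opening: 25.1
grasp_force: 61.6
```

```bash
echo '[{"trans":[-2,-3,-1]},{"trans":[-3,-8,-2]},{"trans":[-3,-13,-2]}]' | python3 drive.py;echo '[{"trans":[0,-5,0]},{"trans":[0,-10,0]},{"trans":[0,-10,0]}]' | python3 drive.py
```

```text
time_s: 3.9
position: [349.0, 183.9, 70.2]
eef_rot: [-3.141, 0.0, 1.483]
ft_force: [1.5, -3.7, -12.5]
opening: 25.0
grasp_force: 62.0
time_s: 4.2
position: [344.1, 184.5, 70.5]
eef_rot: [3.132, -0.001, 1.485]
ft_force: [34.3, -24.8, -41.2]
opening: 25.0
grasp_force: 62.3
```

```bash
echo '[{"trans":[0,3,1]},{"trans":[0,3,1]}]' | python3 drive.py;echo '[{},{},{}]' | python3 drive.py 60;echo '[{"trans":[0,0,-30]},{"trans":[0,0,-80]},{"trans":[0,0,-130]},{"trans":[-50,0,-130]},{"trans":[-100,0,-130]}]' | python3 drive.py;echo '[{"trans":[-50,0,0]},{"trans":[-100,0,0]},{"trans":[-150,0,0]},{"trans":[-200,0,0]},{"trans":[-200,0,0]}]' | python3 drive.py 0
python3 - <<'E'
from h import *
a=snap('top','t2.png');b=snap('scene','s2.png');crop(a,190,180,390,380,3,'t2c.png');crop(b,190,190,390,340,4,'s2c.png')
E
```

```text
time_s: 4.4
position: [344.3, 184.3, 70.2]
eef_rot: [3.139, 0.0, 1.483]
ft_force: [7.4, -15.7, 1.4]
opening: 25.3
grasp_force: 65.1
time_s: 4.7
position: [342.9, 185.0, 69.7]
eef_rot: [3.141, -0.001, 1.483]
ft_force: [0.5, 0.3, 0.9]
opening: 59.9
grasp_force: 0.0
time_s: 5.2
position: [334.2, 84.9, 200.7]
eef_rot: [3.138, -0.001, 1.487]
ft_force: [1.5, -0.2, -0.6]
opening: 59.9
grasp_force: 0.0
time_s: 5.7
position: [315.9, -119.1, 199.8]
eef_rot: [3.14, 0.001, 1.475]
ft_force: [-0.3, 0.6, -0.1]
opening: -0.3
grasp_force: 0.0
```

View pics/t2c.png

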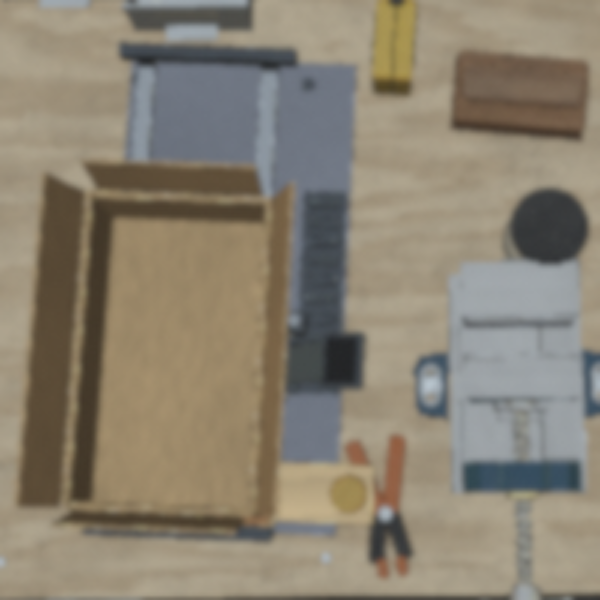

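View pics/s2c.png

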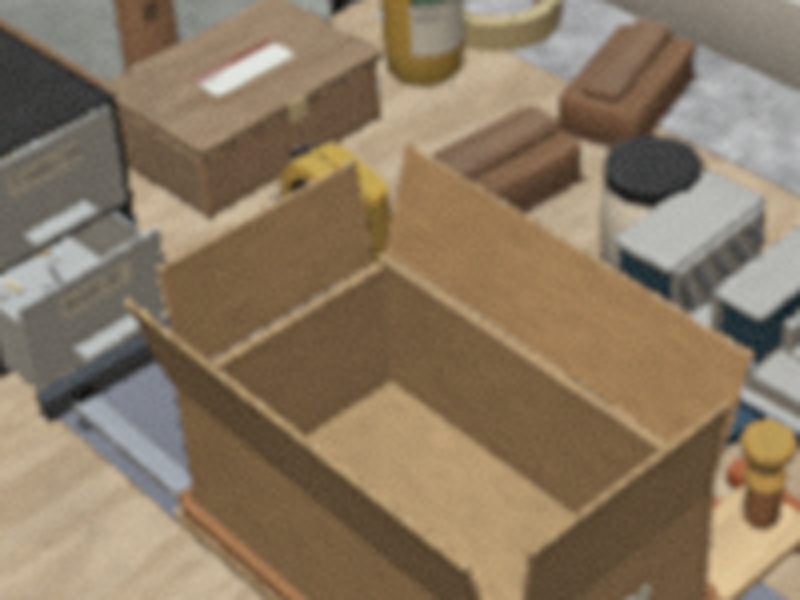

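```bash
python3 - <<'E'
from h import *
np.set_printoptions(suppress=True,precision=1)
T=lambda u,v:(190+u/3,180+v/3); S=lambda u,v:(190+u/4,190+v/4)
print('knob',tri(T(349,492),S(768,437)),onz('top',*T(349,492),96))
for a,b in[((267,205),(385,265)),((92,200),(220,365)),((257,513),(655,447))]: print(tri(T(*a),S(*b)),onz('top',*T(*a),126))
print('nl',onz('top',*T(72,510),126))
print('pedal',onz('top',*T(344,360),93),'edges',onz('top',*T(327,385),84)[:2],onz('top',*T(362,387),102)[:2],onz('top',*T(363,337),102)[:2])
F=[onz('top',*T(*p),39) for p in[(112,217),(265,220),(93,500)]];print('floor fl fr nl',np.array(F))
E
```

```text
knob (array([343.9, 188.5,  92.4]), np.float64(0.658712669748593)) [344.2 188.6  96. ]
(array([556.7, 248.3, 124.3]), np.float64(0.10133482041010379)) [556.3 248.1 126. ]
(array([553.6, 372.5, 140.5]), np.float64(13.111448681642079)) [561.7 379.9 126. ]
(array([341.6, 261.4, 138.8]), np.float64(28.543667681217393)) [329.8 254.3 126. ]
nl [333.3 388.1 126. ]
pedal [442.4 191.9  93. ] edges [424.4 205.2] [421.3 178.2] [458.8 177.2]
floor fl fr nl [[564.9 380.6  39. ]
 [561.  256.8  39. ]
 [340.4 389.9  39. ]]
```

```bash
sed -i 's/TH=-0.083/TH=-0.048/' h.py; python3 p.py 442 182 125 1.571
```

```text
t5.8 at [ 316.1 -114.9  199.3] yaw 1.479 need [307.2, 98.2, 74.3] turn -0.044 f [ 0.4  0.7 -0.5] op -0.2
```

```bash
echo '[{"trans":[46,15,0],"rz":-0.044},{"trans":[92,30,0],"rz":-0.044},{"trans":[138,45,0],"rz":-0.044},{"trans":[184,60,0],"rz":-0.044},{"trans":[230,75,0],"rz":-0.044}]' | python3 drive.py;echo '[{"trans":[46,20,0]},{"trans":[77,23,10]},{"trans":[77,23,50]},{"trans":[77,23,74]},{"trans":[77,23,74]}]' | python3 drive.py; python3 p.py 442 182 102 1.571
```

```text
time_s: 6.3
position: [410.9, 112.5, 199.5]
eef_rot: [3.141, -0.0, 1.53]
ft_force: [0.9, -1.9, -0.5]
opening: 0.1
grasp_force: 0.0
time_s: 6.8
position: [434.9, 185.8, 122.8]
eef_rot: [-3.136, 0.002, 1.53]
ft_force: [-0.2, -0.5, 1.0]
opening: -0.0
grasp_force: 0.0
t6.8 at [434.9 185.8 122.8] yaw 1.530 need [-3.5, 7.3, 20.8] turn 0.007 f [-0.2 -0.5  1. ] op -0.0
```

```bash
echo '[{"trans":[-3,6,10]},{"trans":[-3,7,22]},{"trans":[-6,7,32]},{"trans":[-12,7,42]},{"trans":[-19,7,52]}]' | python3 drive.py;echo '[{"trans":[-4,0,10]},{"trans":[-7,0,22]},{"trans":[-9,0,32]},{"trans":[-9,0,34]},{"trans":[-9,0,34]}]' | python3 drive.py
```

```text
time_s: 7.3
position: [446.1, 164.7, 74.8]
eef_rot: [3.136, -0.001, 1.527]
ft_force: [0.9, 4.8, 15.7]
opening: -0.0
grasp_force: 7.5
time_s: 7.8
position: [443.2, 156.1, 38.9]
eef_rot: [-3.141, 0.0, 1.527]
ft_force: [0.0, -0.2, -0.1]
opening: 0.0
grasp_force: 0.0
```

```bash
echo '[{"trans":[0,0,-45]},{"trans":[0,0,-90]},{"trans":[0,0,-135]},{"trans":[-45,0,-165]},{"trans":[-90,0,-165]}]' | python3 drive.py 40;echo '[{"trans":[-50,0,0]},{"trans":[-100,-20,0]},{"trans":[-150,-50,0]},{"trans":[-180,-80,0]},{"trans":[-180,-80,0]}]' | python3 drive.py 
cat >> h.py <<'E'
def blocks(n='top'):
    im=ctrl.get_image(n)[:,:,::-1].copy();h=cv2.cvtColor(im,cv2.COLOR_BGR2HSV);m=cv2.inRange(h,(0,60,30),(15,255,130))
    for c in cv2.findContours(m,0,1)[0]:
        r=cv2.minAreaRect(c)
        if 600<cv2.contourArea(c)<1500 and 300<r[0][0]<480 and 120<r[0][1]<300:
            W=np.array([onz(n,*p,32)[:2] for p in cv2.boxPoints(r)]);e=[W[1]-W[0],W[2]-W[1]];L=max(e,key=np.linalg.norm)
            a=np.arctan2(L[1],L[0])-np.pi/2;a=(a+np.pi/2)%np.pi-np.pi/2
            print('block',cv2.contourArea(c),np.round(W.mean(0),1),'yaw %.3f'%a,np.round([np.linalg.norm(x) for x in e]))
    return im[:,:,::-1]
E
python3 - <<'E'
from h import *
a=blocks();crop(a,210,200,460,360,3,'t3c.png')
E
```

```text
time_s: 8.3
position: [441.1, 66.2, 208.3]
eef_rot: [3.134, -0.001, 1.53]
ft_force: [0.7, -0.4, -0.8]
opening: 39.9
grasp_force: 0.0
time_s: 8.8
position: [348.9, -112.6, 204.6]
eef_rot: [-3.141, 0.001, 1.522]
ft_force: [1.3, -0.6, -0.5]
opening: 40.3
grasp_force: 0.0
block 1007.5 [666.2  48.2] yaw -0.106 [ 65. 108.]
block 1001.5 [667.4 -90.2] yaw 0.274 [113.  62.]
```

View pics/t3c.png

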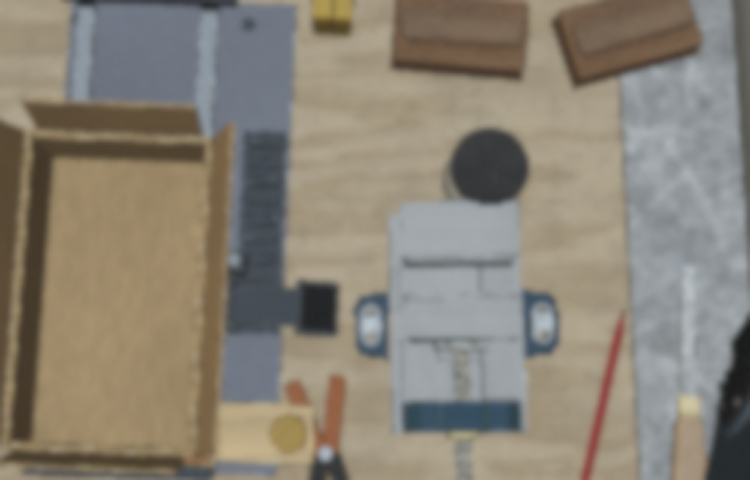

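```bash
python3 - <<'E'
from h import *
T=lambda u,v:(190+u/3,180+v/3)
print(onz('top',*T(522,86),44),onz('top',*T(693,85),44)); print(ray('top',1,1)[0])
im=cv2.imread('pics/s0.png');h=cv2.cvtColor(im,cv2.COLOR_BGR2HSV)
t=cv2.imread('pics/t0.png')
g=cv2.cvtColor(t,cv2.COLOR_BGR2GRAY).astype(int)
for u in(355,363,371): print(u,g[192:230,u].tolist())
E
python3 p.py 670 48 200 1.523
```

```text
[669.30294474  46.39713861  44.        ] [668.49198801 -93.52619343  44.        ]
[ 337.85275401  157.29161119 1241.68309224]
355 [149, 148, 146, 146, 141, 126, 107, 97, 93, 92, 94, 95, 96, 97, 101, 102, 101, 100, 99, 95, 89, 84, 85, 88, 90, 92, 93, 90, 82, 69, 60, 72, 100, 123, 136, 144, 148, 150]
363 [154, 151, 151, 154, 153, 142, 122, 101, 92, 91, 90, 91, 92, 95, 99, 102, 104, 105, 105, 104, 99, 91, 83, 84, 88, 91, 94, 95, 92, 82, 67, 63, 84, 115, 134, 142, 144, 145]
371 [153, 155, 155, 155, 154, 148, 133, 112, 98, 94, 92, 94, 94, 94, 97, 101, 103, 104, 105, 105, 102, 94, 84, 80, 84, 89, 92, 95, 96, 92, 79, 63, 65, 89, 118, 138, 145, 148]
t8.8 at [ 350.2 -111.8  204.7] yaw 1.523 need [175.0, 311.7, 4.7] turn 0.048 f [ 0.8 -0.  -0.2] op 40.2
```

```bash
echo '[{"trans":[22,39,0],"rz":0.048},{"trans":[44,78,0],"rz":0.048},{"trans":[66,117,0],"rz":0.048},{"trans":[88,156,0],"rz":0.048},{"trans":[110,195,0],"rz":0.048}]' | python3 drive.py 48;echo '[{"trans":[22,39,0]},{"trans":[44,78,0]},{"trans":[65,117,0]},{"trans":[65,117,40]},{"trans":[65,117,80]}]' | python3 drive.py; python3 p.py 670 47 45 1.523
```

```text
time_s: 9.35
position: [553.4, -6.1, 204.4]
eef_rot: [3.141, -0.0, 1.481]
ft_force: [0.1, -0.8, -0.2]
opening: 47.9
grasp_force: 0.0
time_s: 9.85
position: [675.4, 47.8, 123.6]
eef_rot: [3.139, -0.0, 1.481]
ft_force: [0.6, 0.6, -0.9]
opening: 48.0
grasp_force: 0.0
t9.8 at [675.4  47.8 123.6] yaw 1.481 need [-1.3, -5.3, 78.6] turn 0.006 f [ 0.6  0.6 -0.9] op 48.0
```

```bash
echo '[{"trans":[-1,-5,40]},{"trans":[-1,-5,70]},{"trans":[-1,-5,88]},{"trans":[-1,-5,92]},{"trans":[-1,-5,92]}]' | python3 drive.py; echo '[{},{},{},{},{}]' | python3 drive.py 10
```

```text
time_s: 10.35
position: [669.2, 45.2, 32.8]
eef_rot: [3.141, -0.0, 1.479]
ft_force: [-0.1, -0.4, 0.3]
opening: 48.0
grasp_force: 0.0
time_s: 10.85
position: [670.0, 44.7, 34.5]
eef_rot: [3.138, -0.001, 1.479]
ft_force: [-0.4, 1.4, 6.3]
opening: 28.3
grasp_force: 60.1
```

```bash
echo '[{"trans":[0,0,-20]},{"trans":[0,0,-60]},{"trans":[0,0,-105]},{"trans":[0,0,-150]},{"trans":[0,0,-190]}]' | python3 drive.py ; echo '[{"trans":[0,0,-20]},{"trans":[0,0,-20]}]' | python3 drive.py; python3 p.py 522.4 314.4 245 1.571
```

```text
time_s: 11.35
position: [668.7, 44.5, 225.7]
eef_rot: [3.139, -0.0, 1.479]
ft_force: [0.3, 0.4, -1.3]
opening: 28.1
grasp_force: 64.3
time_s: 11.55
position: [669.9, 44.5, 246.7]
eef_rot: [3.135, -0.001, 1.479]
ft_force: [0.4, 0.7, -1.6]
opening: 28.0
grasp_force: 64.4
t11.6 at [669.9  44.5 246.7] yaw 1.479 need [255.2, -171.7, 1.7] turn -0.044 f [ 0.4  0.7 -1.6] op 28.0
```

```bash
echo '[{"trans":[36,-24,0],"rz":-0.04},{"trans":[72,-48,0],"rz":-0.044},{"trans":[108,-72,0],"rz":-0.044},{"trans":[144,-96,0],"rz":-0.044},{"trans":[180,-120,0],"rz":-0.044}]' | python3 drive.py ; echo '[{"trans":[36,-24,0]},{"trans":[70,-48,0]},{"trans":[70,-48,0]}]' | python3 drive.py; python3 p.py 522.4 314.4 78 1.571
```

```text
time_s: 12.05
position: [564.1, 235.9, 241.0]
eef_rot: [-3.14, 0.001, 1.522]
ft_force: [0.4, -0.2, -1.0]
opening: 27.9
grasp_force: 64.3
time_s: 12.35
position: [518.1, 310.3, 241.1]
eef_rot: [-3.139, 0.0, 1.527]
ft_force: [0.3, -0.5, -2.2]
opening: 27.7
grasp_force: 64.3
t12.3 at [518.1 310.3 241.1] yaw 1.527 need [4.3, 4.1, 163.1] turn 0.004 f [ 0.3 -0.5 -2.2] op 27.7
```

```bash
echo '[{"trans":[3,3,0]},{"trans":[3,3,30]},{"trans":[3,3,65]},{"trans":[3,3,100]},{"trans":[3,3,130]}]' | python3 drive.py ; echo '[{"trans":[0,0,8]},{"trans":[0,0,16]},{"trans":[0,0,24]},{"trans":[0,0,29]},{"trans":[0,0,31]}]' | python3 drive.py; python3 p.py 522.4 314.4 73 1.571
```

```text
time_s: 12.85
position: [524.6, 308.4, 109.9]
eef_rot: [-3.14, 0.001, 1.521]
ft_force: [-0.2, 0.7, -0.7]
opening: 28.0
grasp_force: 64.3
time_s: 13.35
position: [524.5, 309.9, 81.5]
eef_rot: [3.141, -0.0, 1.523]
ft_force: [-0.5, -0.8, 0.4]
opening: 28.1
grasp_force: 64.2
t13.3 at [524.5 309.9  81.5] yaw 1.523 need [4.4, -2.3, 8.5] turn -0.000 f [-0.5 -0.8  0.4] op 28.1
```

```bash
echo '[{"trans":[3,0,4]},{"trans":[3,0,7]},{"trans":[3,0,7]}]' | python3 drive.py ; echo '[{"trans":[0,0,2]},{"trans":[0,0,2]}]' | python3 drive.py
```

```text
time_s: 13.65
position: [526.0, 313.0, 78.4]
eef_rot: [3.137, -0.001, 1.522]
ft_force: [-13.1, -12.3, 33.9]
opening: 27.8
grasp_force: 78.1
time_s: 13.85
position: [526.4, 313.1, 78.1]
eef_rot: [3.136, -0.002, 1.522]
ft_force: [-20.6, -17.2, 49.8]
opening: 28.0
grasp_force: 82.6
```

```bash
echo '[{"trans":[0,-2,-3]},{"trans":[0,-2,-3]}]' | python3 drive.py ; echo '[{},{},{}]' | python3 drive.py 38;  echo '[{"trans":[0,0,-15]},{"trans":[0,0,-50]},{"trans":[0,0,-100]},{"trans":[0,0,-140]},{"trans":[0,0,-165]}]' | python3 drive.py; python3 p.py 668 -92 200 1.571
```

```text
time_s: 14.05
position: [523.9, 313.6, 78.1]
eef_rot: [3.137, -0.002, 1.523]
ft_force: [-4.1, -4.2, 16.8]
opening: 27.9
grasp_force: 73.1
time_s: 14.35
position: [520.9, 313.7, 77.6]
eef_rot: [-3.14, -0.0, 1.523]
ft_force: [-23.6, -3.0, 25.9]
opening: 38.0
grasp_force: 12.6
time_s: 14.85
position: [523.3, 313.6, 244.6]
eef_rot: [3.137, -0.003, 1.523]
ft_force: [-0.1, -0.4, -0.4]
opening: 38.1
grasp_force: 0.0
t14.8 at [523.3 313.6 244.6] yaw 1.523 need [-398.2, 163.9, 44.6] turn -0.000 f [-0.1 -0.4 -0.4] op 38.1
```

```bash
echo '[{"trans":[-46,5,0]},{"trans":[-92,10,0]},{"trans":[-138,15,0]},{"trans":[-184,20,0]},{"trans":[-230,20,10]}]' | python3 drive.py; echo '[{"trans":[-46,0,0]},{"trans":[-92,0,0]},{"trans":[-138,0,30]},{"trans":[-150,0,40]},{"trans":[-150,0,40]}]' | python3 drive.py 48; python3 - <<'E'
from h import *
a=blocks();b=snap('scene','s4.png');crop(a,190,190,390,390,2,'a.png');crop(b,190,190,390,340,2,'b.png')
A=cv2.imread('pics/a.png');B=cv2.imread('pics/b.png');o=np.zeros((400,800,3),np.uint8);o[:,:400]=A;o[:300,400:]=B;cv2.imwrite('pics/m4.png',o)
E
python3 p.py 670 -92 200 1.571
```

```text
time_s: 15.35
position: [532.4, 80.6, 232.0]
eef_rot: [3.137, -0.0, 1.523]
ft_force: [0.4, 0.1, 0.5]
opening: 37.9
grasp_force: 0.0
time_s: 15.85
position: [523.6, -69.3, 189.3]
eef_rot: [-3.14, -0.0, 1.52]
ft_force: [-0.4, 0.8, 0.4]
opening: 48.2
grasp_force: 0.0
t15.9 at [524.6 -67.4 191. ] yaw 1.522 need [-17.5, 146.4, -9.0] turn -0.001 f [-0.   1.1  0.9] op 48.0
```

View pics/m4.png

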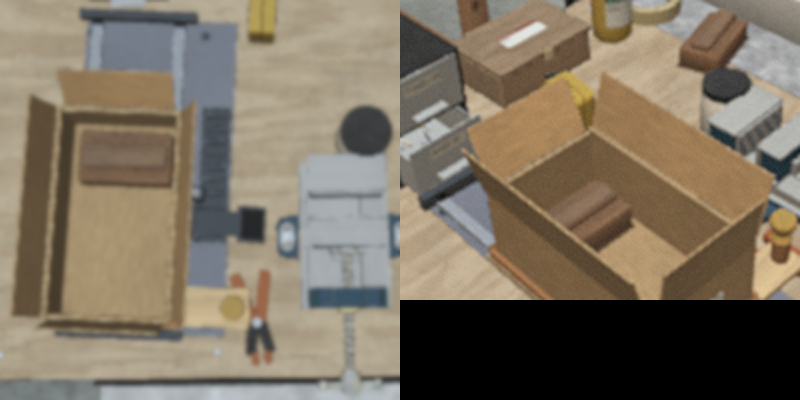

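```bash
echo '[{"trans":[-6,45,0],"rz":-0.11},{"trans":[-12,90,0],"rz":-0.22},{"trans":[-17,146,0],"rz":-0.322},{"trans":[-17,146,40],"rz":-0.322},{"trans":[-17,146,70],"rz":-0.322}]' | python3 drive.py; python3 p.py 670 -92 32 1.893
```

```text
time_s: 16.45
position: [671.2, -90.0, 119.9]
eef_rot: [3.139, 0.001, 1.847]
ft_force: [-0.1, -0.0, -1.8]
opening: 48.1
grasp_force: 0.0
t16.4 at [671.2 -90.  119.9] yaw 1.847 need [-1.6, -1.7, 87.9] turn 0.002 f [-0.1 -0.  -1.8] op 48.1
```

```bash
echo '[{"trans":[-1,-1,40]},{"trans":[-1,-1,70]},{"trans":[-1,-1,86]},{"trans":[-1,-1,86]},{"trans":[-1,-1,86]}]' | python3 drive.py; echo '[{},{},{},{},{}]' | python3 drive.py 10; echo '[{"trans":[0,0,-20]},{"trans":[0,0,-60]},{"trans":[0,0,-105]},{"trans":[0,0,-150]},{"trans":[0,0,-190]}]' | python3 drive.py ; echo '[{"trans":[0,0,-25]},{"trans":[0,0,-25]}]' | python3 drive.py; python3 p.py 372 320 245 1.571
```

```text
time_s: 16.95
position: [669.6, -92.3, 36.1]
eef_rot: [3.14, 0.001, 1.845]
ft_force: [0.0, 0.6, -0.0]
opening: 47.8
grasp_force: 0.0
time_s: 17.45
position: [669.9, -92.8, 36.8]
eef_rot: [3.138, 0.001, 1.845]
ft_force: [0.9, 2.4, 6.5]
opening: 27.8
grasp_force: 59.6
time_s: 17.95
position: [668.6, -92.8, 228.1]
eef_rot: [3.139, 0.001, 1.845]
ft_force: [0.8, 0.2, -1.6]
opening: 27.9
grasp_force: 59.7
time_s: 18.15
position: [669.9, -93.0, 254.8]
eef_rot: [3.134, 0.004, 1.845]
ft_force: [-0.1, -0.0, -1.5]
opening: 27.8
grasp_force: 59.8
t18.1 at [669.9 -93.  254.8] yaw 1.845 need [478.2, -175.0, 9.8] turn 0.322 f [-0.1 -0.  -1.5] op 27.8
```

```bash
echo '[{"trans":[46,-17,0],"rz":0.1},{"trans":[92,-34,0],"rz":0.2},{"trans":[138,-51,0],"rz":0.3},{"trans":[184,-68,0],"rz":0.322},{"trans":[230,-85,0],"rz":0.322}]' | python3 drive.py; python3 p.py 373 321 245 1.571
```

```text
time_s: 18.65
position: [522.5, 106.8, 248.4]
eef_rot: [-3.141, 0.0, 1.521]
ft_force: [0.9, 1.3, -1.0]
opening: 27.9
grasp_force: 59.9
t18.6 at [522.5 106.8 248.4] yaw 1.521 need [206.5, -159.9, 3.4] turn -0.002 f [ 0.9  1.3 -1. ] op 27.9
```

```bash
echo '[{"trans":[38,-29,0]},{"trans":[76,-58,0]},{"trans":[114,-87,0]},{"trans":[152,-116,0]},{"trans":[185,-145,0]}]' | python3 drive.py; echo '[{"trans":[20,-14,0]},{"trans":[20,-14,0]},{"trans":[20,-14,0]}]' | python3 drive.py; python3 p.py 373 321 84 1.571
```

```text
time_s: 19.15
position: [386.6, 298.7, 248.6]
eef_rot: [-3.141, 0.0, 1.523]
ft_force: [0.8, 0.8, -1.3]
opening: 27.9
grasp_force: 59.9
time_s: 19.45
position: [375.0, 318.0, 248.7]
eef_rot: [-3.141, 0.001, 1.524]
ft_force: [-0.4, 0.7, -1.0]
opening: 27.6
grasp_force: 59.9
t19.4 at [375.  318.  248.7] yaw 1.524 need [3.0, -2.1, 164.7] turn 0.001 f [-0.4  0.7 -1. ] op 27.6
```

```bash
echo '[{"trans":[3,-1,30]},{"trans":[3,-1,65]},{"trans":[3,-1,105]},{"trans":[3,-1,140]},{"trans":[3,-1,158]}]' | python3 drive.py; echo '[{"trans":[0,0,3]},{"trans":[0,0,6]},{"trans":[0,0,9]},{"trans":[0,0,9]}]' | python3 drive.py;echo '[{"trans":[0,0,2]},{"trans":[0,0,2]}]' | python3 drive.py; python3 p.py 373 321 84 1.571
```

```text
time_s: 19.95
position: [374.1, 319.2, 88.4]
eef_rot: [-3.139, 0.002, 1.521]
ft_force: [-0.4, -0.1, -0.9]
opening: 27.5
grasp_force: 59.8
time_s: 20.35
position: [375.1, 321.2, 82.9]
eef_rot: [3.14, -0.001, 1.523]
ft_force: [0.8, 0.4, -2.3]
opening: 27.9
grasp_force: 62.9
time_s: 20.55
position: [375.8, 321.6, 81.2]
eef_rot: [3.139, -0.002, 1.523]
ft_force: [6.8, 0.4, 0.1]
opening: 27.7
grasp_force: 62.9
t20.6 at [375.8 321.6  81.2] yaw 1.523 need [-0.8, -2.8, -2.8] turn -0.000 f [6.8 0.4 0.1] op 27.7
```

```bash
echo '[{"trans":[0,2,1]},{"trans":[0,2,3]},{"trans":[0,2,4]},{"trans":[0,2,4]}]' | python3 drive.py;echo '[{},{}]' | python3 drive.py
```

```text
time_s: 20.95
position: [377.8, 321.6, 78.5]
eef_rot: [3.139, -0.002, 1.523]
ft_force: [-1.1, -5.7, 28.5]
opening: 28.1
grasp_force: 70.1
time_s: 21.15
position: [377.8, 321.6, 78.5]
eef_rot: [3.139, -0.002, 1.523]
ft_force: [-1.8, -4.8, 27.5]
opening: 27.6
grasp_force: 70.0
```

```bash
echo '[{"trans":[0,0,-2]},{"trans":[0,0,-3]}]' | python3 drive.py;echo '[{},{},{}]' | python3 drive.py 40;  echo '[{"trans":[0,0,-15]},{"trans":[0,0,-50]},{"trans":[0,0,-100]},{"trans":[0,0,-140]},{"trans":[0,0,-165]}]' | python3 drive.py;echo '[{"trans":[-46,0,0]},{"trans":[-92,0,0]},{"trans":[-138,0,0]},{"trans":[-184,0,0]},{"trans":[-230,0,0]}]' | python3 drive.py 85; echo '[{"trans":[-46,0,0],"rz":0.1},{"trans":[-92,0,0],"rz":0.2},{"trans":[-138,0,0],"rz":0.3},{"trans":[-150,0,0],"rz":0.4},{"trans":[-150,0,0],"rz":0.5}]' | python3 drive.py; python3 - <<'E'
from h import *
a=snap('top','t5.png');b=snap('scene','s5.png');crop(a,190,190,390,390,2,'a.png');crop(b,190,190,390,340,2,'b.png')
A=cv2.imread('pics/a.png');B=cv2.imread('pics/b.png');o=np.zeros((400,800,3),np.uint8);o[:,:400]=A;o[:300,400:]=B;cv2.imwrite('pics/m5.png',o)
E
python3 p.py 546 31 150 0
```

```text
time_s: 21.35
position: [376.7, 321.1, 79.6]
eef_rot: [3.141, -0.0, 1.523]
ft_force: [1.1, 0.4, -1.8]
opening: 27.9
grasp_force: 63.4
time_s: 21.65
position: [381.1, 322.7, 81.3]
eef_rot: [3.132, -0.005, 1.523]
ft_force: [20.3, -1.2, 8.6]
opening: 39.7
grasp_force: 0.0
time_s: 22.15
position: [376.8, 321.3, 247.1]
eef_rot: [3.139, -0.002, 1.523]
ft_force: [0.3, -0.1, -0.4]
opening: 40.3
grasp_force: 0.0
time_s: 22.65
position: [364.8, 89.7, 244.1]
eef_rot: [-3.141, 0.0, 1.524]
ft_force: [1.2, 0.1, -0.6]
opening: 85.4
grasp_force: 0.0
time_s: 23.15
position: [357.9, -60.2, 244.0]
eef_rot: [-3.141, 0.0, 1.015]
ft_force: [-0.2, 0.4, 0.4]
opening: 85.0
grasp_force: 0.0
t23.2 at [358.  -58.9 244. ] yaw 1.020 need [175.0, 113.1, 94.0] turn 1.068 f [0.9 0.6 0.5] op 85.0
```

View pics/m5.png

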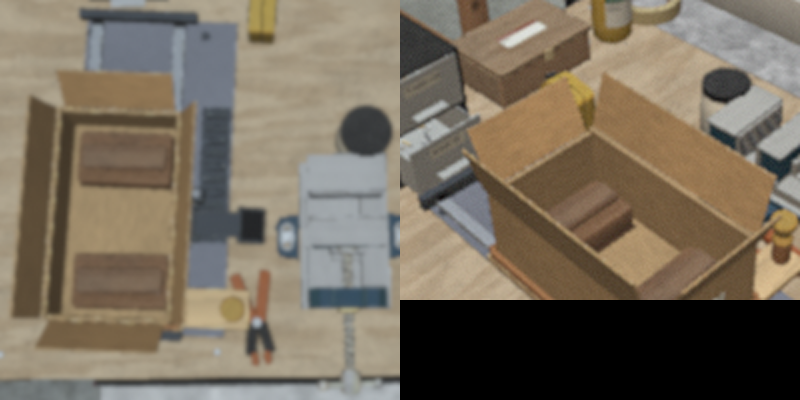

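```bash
python3 - <<'E'
from h import *
np.set_printoptions(suppress=True,precision=1)
T=lambda u,v:(190+u/3,180+v/3); S=lambda u,v:(190+u/4,150+v/4)
for a,b in[((460,265),(618,405)),((580,265),(715,335)),((577,320),(762,365))]:print(tri(T(*a),S(*b)))
M=lambda u,v:(190+u/2,190+v/2)
for u in(85,125,165): print(onz('top',*M(u,187),39),onz('top',*M(u,252),71))
E
```

```text
(array([516.8, 100.9,  71. ]), np.float64(1.969543240027646))
(array([516.2,   7.4,  70.6]), np.float64(0.8638653155939221))
(array([474.5,  12.3,  71.2]), np.float64(2.5709106366647405))
[488.7 366.4  39. ] [409.4 359.1  71. ]
[488.2 318.4  39. ] [408.9 313.   71. ]
[487.7 270.4  39. ] [408.4 266.9  71. ]
```

```bash
echo '[{"trans":[35,22,0],"rz":0.14},{"trans":[70,45,0],"rz":0.28},{"trans":[105,68,0],"rz":0.42},{"trans":[140,90,0],"rz":0.56},{"trans":[175,113,0],"rz":0.7}]' | python3 drive.py;python3 p.py 546.3 31 150 0; echo '[{"rz":0.14},{"trans":[0,0,20],"rz":0.28},{"trans":[0,0,40],"rz":0.368},{"trans":[0,0,60],"rz":0.368},{"trans":[0,0,60],"rz":0.368}]' | python3 drive.py;python3 p.py 546.3 31 33 0
```

```text
time_s: 23.75
position: [547.1, 33.7, 243.9]
eef_rot: [-3.141, 0.001, 0.322]
ft_force: [0.7, -1.0, 1.4]
opening: 84.7
grasp_force: 0.0
t23.8 at [547.1  33.7 243.9] yaw 0.322 need [-1.6, 2.3, 93.9] turn 0.370 f [ 0.7 -1.   1.4] op 84.7
time_s: 24.25
position: [544.4, 32.6, 181.8]
eef_rot: [3.142, 0.005, -0.041]
ft_force: [-0.6, 0.4, 0.5]
opening: 85.2
grasp_force: 0.0
t24.2 at [544.4  32.6 181.8] yaw -0.041 need [1.9, 1.5, 148.8] turn 0.007 f [-0.6  0.4  0.5] op 85.2
```

```bash
echo '[{"trans":[2,1,40]},{"trans":[2,1,80]},{"trans":[2,1,115]},{"trans":[2,1,140]},{"trans":[2,1,148]}]' | python3 drive.py;echo '[{},{},{},{}]' | python3 drive.py 40;echo '[{"trans":[0,0,-20]},{"trans":[0,0,-60]},{"trans":[0,0,-105]},{"trans":[0,0,-150]},{"trans":[0,0,-200]}]' | python3 drive.py;echo '[{"trans":[0,0,-25]},{"trans":[0,0,-25]}]' | python3 drive.py;python3 p.py 448.5 318 258 0
```

```text
time_s: 24.75
position: [547.1, 31.2, 34.8]
eef_rot: [3.142, 0.003, -0.043]
ft_force: [0.2, -0.2, 1.0]
opening: 85.1
grasp_force: 0.0
time_s: 25.15
position: [549.1, 31.0, 38.1]
eef_rot: [-3.141, -0.003, -0.045]
ft_force: [-1.4, 1.8, 8.8]
opening: 60.6
grasp_force: 66.0
time_s: 25.65
position: [547.2, 30.9, 238.5]
eef_rot: [-3.142, 0.0, -0.045]
ft_force: [0.9, -0.4, -2.8]
opening: 60.5
grasp_force: 65.9
time_s: 25.85
position: [549.3, 30.8, 265.9]
eef_rot: [-3.141, -0.008, -0.045]
ft_force: [0.5, -0.4, -2.7]
opening: 60.9
grasp_force: 66.2
t25.9 at [549.3  30.8 265.9] yaw -0.045 need [-113.5, -282.4, 7.9] turn 0.003 f [ 0.5 -0.4 -2.7] op 60.9
```

```bash
echo '[{"trans":[-18,-45,0]},{"trans":[-36,-90,0]},{"trans":[-54,-135,0]},{"trans":[-72,-180,0]},{"trans":[-90,-225,0]}]' | python3 drive.py;echo '[{"trans":[-14,-40,0]},{"trans":[-22,-57,0]},{"trans":[-22,-57,0]},{"trans":[-22,-57,0]}]' | python3 drive.py;python3 p.py 450 318 80 0
```

```text
time_s: 26.35
position: [466.6, 261.1, 260.2]
eef_rot: [3.141, 0.001, -0.045]
ft_force: [1.5, 1.0, -1.7]
opening: 60.6
grasp_force: 66.4
time_s: 26.75
position: [448.4, 317.2, 260.3]
eef_rot: [3.14, 0.001, -0.044]
ft_force: [0.8, 0.0, -2.1]
opening: 60.5
grasp_force: 66.5
t26.8 at [448.4 317.2 260.3] yaw -0.044 need [1.6, -0.9, 180.3] turn 0.004 f [ 0.8  0.  -2.1] op 60.5
```

```bash
echo '[{"trans":[1,-1,35]},{"trans":[1,-1,75]},{"trans":[1,-1,115]},{"trans":[1,-1,150]},{"trans":[1,-1,165]}]' | python3 drive.py;echo '[{"trans":[0,0,5]},{"trans":[0,0,10]},{"trans":[0,0,15]},{"trans":[0,0,17]}]' | python3 drive.py;python3 p.py 450 318 77 0
```

```text
time_s: 27.25
position: [448.8, 316.2, 92.8]
eef_rot: [3.139, 0.004, -0.047]
ft_force: [0.4, -0.6, -2.2]
opening: 60.6
grasp_force: 66.4
time_s: 27.65
position: [450.2, 318.5, 79.6]
eef_rot: [-3.141, -0.001, -0.045]
ft_force: [0.1, 0.2, -2.2]
opening: 60.7
grasp_force: 66.4
t27.6 at [450.2 318.5  79.6] yaw -0.045 need [-0.2, 0.5, 2.6] turn 0.003 f [ 0.1  0.2 -2.2] op 60.7
```

```bash
echo '[{"trans":[0,0,2]},{"trans":[0,0,4]},{"trans":[0,0,4]}]' | python3 drive.py;echo '[{},{},{}]' | python3 drive.py 80;echo '[{"trans":[0,0,-20]},{"trans":[0,0,-60]},{"trans":[0,0,-105]},{"trans":[0,0,-150]},{"trans":[0,0,-190]}]' | python3 drive.py;echo '[{"trans":[0,46,0]},{"trans":[0,92,0]},{"trans":[0,138,0]},{"trans":[0,184,0]},{"trans":[0,230,0]}]' | python3 drive.py 0; echo '[{"trans":[-20,45,0]},{"trans":[-40,90,0]},{"trans":[-50,100,0]},{"trans":[-50,100,0]}]' | python3 drive.py;python3 - <<'E'
from h import *
a=snap('top','t6.png');b=snap('scene','s6.png');crop(a,190,190,390,390,2,'a.png');crop(b,190,190,390,390,2,'b.png')
A=cv2.imread('pics/a.png');B=cv2.imread('pics/b.png');cv2.imwrite('pics/m6.png',np.hstack([A,B]))
E
```

```text
time_s: 27.95
position: [451.1, 318.8, 77.0]
eef_rot: [-3.141, -0.003, -0.045]
ft_force: [0.5, -4.0, 11.2]
opening: 60.9
grasp_force: 67.6
time_s: 28.25
position: [450.1, 318.9, 75.6]
eef_rot: [-3.141, -0.001, -0.045]
ft_force: [0.5, 1.5, 1.9]
opening: 80.5
grasp_force: 0.0
time_s: 28.75
position: [449.7, 318.5, 267.5]
eef_rot: [-3.141, -0.001, -0.045]
ft_force: [0.6, -0.9, -0.3]
opening: 79.8
grasp_force: 0.0
time_s: 29.25
position: [438.8, 87.2, 265.3]
eef_rot: [3.142, -0.0, -0.045]
ft_force: [1.3, -0.5, -0.1]
opening: 7.1
grasp_force: 0.0
time_s: 29.65
position: [384.1, -9.8, 265.4]
eef_rot: [3.142, -0.0, -0.048]
ft_force: [0.7, 0.8, -0.1]
opening: 0.2
grasp_force: 0.0
```

View pics/m6.png

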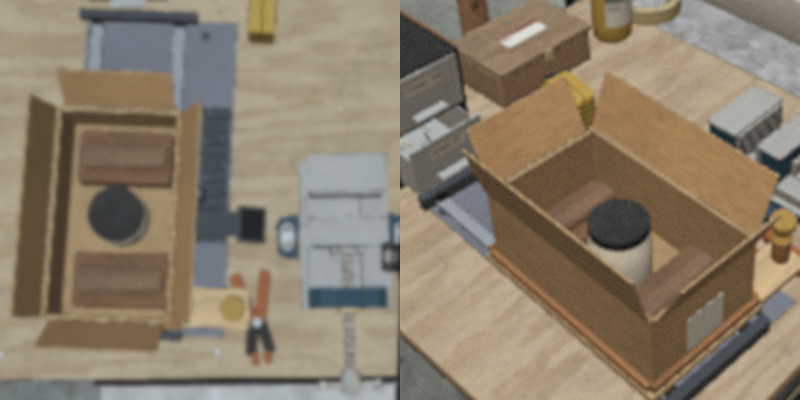

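```bash
cat > c.py <<'E'
import sys
from h import *
a=list(map(float,sys.argv[1:5]));s=ctrl.read_state()['position'];c,n=np.cos(TH),np.sin(TH);C=np.array([447.5,318])
d=s[:2]-C;print('carton xy',np.round([c*d[0]+n*d[1],-n*d[0]+c*d[1]],1))
P=C+[c*a[0]-n*a[1],n*a[0]+c*a[1]];plan(*P,a[2],TH+a[3])
E
python3 c.py -178 0 164 0; python3 -c "
from h import *
print(onz('top',250,187,60),onz('top',250,187,120))"
```

```text
carton xy [ -46.3 -329. ]
t29.8 at [385.4  -8.4 265.5] yaw -0.046 need [-130.8, -329.3, 101.5] turn 0.002 f [ 0.   0.6 -0.2] op 0.1
[723.06151271 325.2336457   60.        ] [703.50252462 316.70638307 120.        ]
```

```bash
echo '[{"trans":[-17,-41,0]},{"trans":[-34,-82,0]},{"trans":[-51,-123,0]},{"trans":[-68,-164,0]},{"trans":[-85,-205,0]}]' | python3 drive.py;echo '[{"trans":[-17,-41,0]},{"trans":[-34,-82,0]},{"trans":[-46,-124,0]},{"trans":[-46,-124,40]},{"trans":[-46,-124,80]}]' | python3 drive.py; python3 c.py -178 0 164 0
```

```text
time_s: 30.25
position: [308.4, 202.7, 265.4]
eef_rot: [-3.141, -0.0, -0.043]
ft_force: [1.5, -0.0, 0.1]
opening: -0.1
grasp_force: 0.0
time_s: 30.75
position: [268.0, 328.5, 184.5]
eef_rot: [-3.14, -0.001, -0.041]
ft_force: [1.4, -0.0, 0.3]
opening: -0.0
grasp_force: 0.0
carton xy [-179.8    1.9]
t30.8 at [268.  328.5 184.5] yaw -0.041 need [1.7, 1.9, 20.5] turn 0.007 f [ 1.4 -0.   0.3] op -0.0
```

```bash
echo '[{"trans":[0,1,22]},{"trans":[12,1,22]},{"trans":[24,1,20]},{"trans":[36,1,18]},{"trans":[48,1,15]}]' | python3 drive.py;echo '[{"trans":[9,0,1]},{"trans":[18,0,3]},{"trans":[26,0,7]},{"trans":[33,0,12]},{"trans":[39,0,19]}]' | python3 drive.py; python3 c.py -88 0 142 0
```

```text
time_s: 31.25
position: [318.7, 323.1, 171.7]
eef_rot: [-3.14, -0.002, -0.045]
ft_force: [-0.9, -0.2, 0.1]
opening: 0.1
grasp_force: 0.2
time_s: 31.75
position: [356.5, 320.8, 150.8]
eef_rot: [-3.141, -0.0, -0.045]
ft_force: [0.2, -0.3, 1.1]
opening: -0.2
grasp_force: 0.3
carton xy [-91.1  -1.6]
t31.8 at [356.5 320.8 150.8] yaw -0.045 need [3.1, -1.6, 8.8] turn 0.003 f [ 0.2 -0.3  1.1] op -0.2
```

```bash
echo '[{"trans":[4,0,7]},{"trans":[6,0,15]},{"trans":[8,0,21]},{"trans":[8,0,24]},{"trans":[8,0,25]}]' | python3 drive.py;echo '[{"trans":[0,0,2]},{"trans":[0,0,2]}]' | python3 drive.py; python3 c.py -88 0 126 0
```

```text
time_s: 32.25
position: [363.9, 320.4, 126.7]
eef_rot: [3.141, -0.0, -0.045]
ft_force: [-2.8, -4.9, 17.9]
opening: -0.1
grasp_force: 8.6
time_s: 32.45
position: [364.4, 320.5, 126.4]
eef_rot: [-3.141, -0.002, -0.045]
ft_force: [-5.0, -9.2, 30.1]
opening: -0.1
grasp_force: 15.0
carton xy [-83.1  -1.5]
t32.5 at [364.4 320.5 126.4] yaw -0.045 need [-4.9, -1.5, 0.4] turn 0.003 f [-5.  -9.2 30.1] op -0.1
```

```bash
echo '[{"trans":[0,0,-30]},{"trans":[0,0,-70]},{"trans":[0,0,-100]},{"trans":[45,0,-100]},{"trans":[90,0,-100]}]' | python3 drive.py;echo '[{"trans":[45,0,0]},{"trans":[90,0,0]},{"trans":[135,0,0]},{"trans":[171,0,0]},{"trans":[171,0,0]}]' | python3 drive.py; python3 c.py 178 0 162 0
```

```text
time_s: 32.95
position: [454.7, 316.8, 225.8]
eef_rot: [-3.14, -0.002, -0.043]
ft_force: [0.1, 0.1, -0.6]
opening: 0.2
grasp_force: 0.0
time_s: 33.45
position: [627.5, 307.6, 222.8]
eef_rot: [3.141, 0.0, -0.047]
ft_force: [0.1, 0.9, -0.1]
opening: -0.4
grasp_force: 0.0
carton xy [180.3  -1.7]
t33.5 at [627.5 307.6 222.8] yaw -0.047 need [-2.3, -1.7, 60.8] turn 0.001 f [ 0.1  0.9 -0.1] op -0.4
```

```bash
echo '[{"trans":[0,0,30]},{"trans":[0,0,60]},{"trans":[-16,0,60]},{"trans":[-32,0,57]},{"trans":[-48,0,54]}]' | python3 drive.py;echo '[{"trans":[-9,0,1]},{"trans":[-18,0,3]},{"trans":[-26,0,7]},{"trans":[-33,0,12]},{"trans":[-39,0,19]}]' | python3 drive.py;echo '[{"trans":[-4,0,7]},{"trans":[-6,0,15]},{"trans":[-8,0,21]},{"trans":[-8,0,24]},{"trans":[-8,0,25]}]' | python3 drive.py; python3 c.py 84 0 126 0
```

```text
time_s: 33.95
position: [575.2, 310.9, 169.8]
eef_rot: [3.141, 0.001, -0.045]
ft_force: [1.0, 0.5, 0.0]
opening: 0.1
grasp_force: 0.3
time_s: 34.45
position: [537.2, 312.6, 150.8]
eef_rot: [-3.142, 0.0, -0.045]
ft_force: [0.8, 1.8, 0.2]
opening: -0.1
grasp_force: 0.2
time_s: 34.95
position: [529.7, 312.9, 126.7]
eef_rot: [3.141, 0.0, -0.045]
ft_force: [-5.9, -2.3, 13.6]
opening: -0.1
grasp_force: 6.6
carton xy [82.3 -1.2]
t35.0 at [529.7 312.9 126.7] yaw -0.045 need [1.7, -1.2, 0.7] turn 0.003 f [-5.9 -2.3 13.6] op -0.1
```

```bash
echo '[{"trans":[0,0,1]},{"trans":[0,0,1]},{"trans":[0,0,-40]},{"trans":[0,0,-80]},{"trans":[0,0,-100]}]' | python3 drive.py;echo '[{"trans":[-25,-40,0]},{"trans":[-50,-80,0]},{"trans":[-82,-120,0]},{"trans":[-82,-136,0]},{"trans":[-82,-136,0]}]' | python3 drive.py; python3 c.py 0 133 164 0
```

```text
time_s: 35.45
position: [530.7, 313.4, 229.8]
eef_rot: [-3.14, -0.004, -0.045]
ft_force: [-0.1, 0.4, -0.1]
opening: -0.0
grasp_force: 0.0
time_s: 35.95
position: [453.1, 454.5, 226.0]
eef_rot: [-3.141, -0.0, -0.042]
ft_force: [0.5, 0.3, -0.0]
opening: 0.0
grasp_force: 0.0
carton xy [ -1.  136.6]
t36.0 at [453.1 454.5 226. ] yaw -0.042 need [1.0, 3.6, 62.0] turn 0.006 f [ 0.5  0.3 -0. ] op 0.0
```

```bash
echo '[{"trans":[0,0,30]},{"trans":[0,0,58]},{"trans":[0,16,58]},{"trans":[0,32,55]},{"trans":[0,48,53]}]' | python3 drive.py;echo '[{"trans":[0,9,1]},{"trans":[0,18,3]},{"trans":[0,26,7]},{"trans":[0,33,12]},{"trans":[0,39,19]}]' | python3 drive.py;echo '[{"trans":[0,4,7]},{"trans":[0,7,14]},{"trans":[0,9,19]},{"trans":[0,9,22]},{"trans":[0,9,23]}]' | python3 drive.py; python3 c.py 0 42 131 0
```

```text
time_s: 36.45
position: [452.3, 402.9, 173.0]
eef_rot: [3.141, 0.0, -0.046]
ft_force: [-0.7, 0.2, -1.2]
opening: -0.0
grasp_force: 0.3
time_s: 36.95
position: [450.0, 365.2, 153.9]
eef_rot: [-3.142, -0.0, -0.045]
ft_force: [-0.0, 0.5, 0.6]
opening: 0.3
grasp_force: 0.3
time_s: 37.45
position: [449.4, 356.6, 131.0]
eef_rot: [3.141, 0.001, -0.045]
ft_force: [-2.9, -2.3, 6.0]
opening: -0.2
grasp_force: 3.0
carton xy [ 0.  38.6]
t37.5 at [449.4 356.6 131. ] yaw -0.045 need [-0.0, -3.4, 0.0] turn 0.003 f [-2.9 -2.3  6. ] op -0.2
```

```bash
echo '[{"trans":[0,0,1]},{"trans":[0,0,1]},{"trans":[0,0,-40]},{"trans":[0,0,-80]},{"trans":[0,0,-95]}]' | python3 drive.py;echo '[{"trans":[0,45,0]},{"trans":[0,90,0]},{"trans":[0,135,0]},{"trans":[0,172,0]},{"trans":[0,172,0]}]' | python3 drive.py; python3 c.py 0 -136 168 0
```

```text
time_s: 37.95
position: [450.6, 357.6, 230.4]
eef_rot: [-3.138, -0.004, -0.045]
ft_force: [0.7, -0.1, -0.1]
opening: 0.0
grasp_force: 0.0
time_s: 38.45
position: [441.6, 181.9, 226.7]
eef_rot: [3.141, -0.0, -0.048]
ft_force: [0.2, 0.2, -0.7]
opening: -0.1
grasp_force: 0.0
carton xy [   0.7 -136.2]
t38.5 at [441.6 181.9 226.7] yaw -0.048 need [-0.7, -0.2, 58.7] turn -0.000 f [ 0.2  0.2 -0.7] op -0.1
```

```bash
echo '[{"trans":[0,0,30]},{"trans":[0,0,58]},{"trans":[0,-16,58]},{"trans":[0,-32,55]},{"trans":[0,-48,53]}]' | python3 drive.py;echo '[{"trans":[0,-9,1]},{"trans":[0,-18,3]},{"trans":[0,-26,7]},{"trans":[0,-33,12]},{"trans":[0,-39,19]}]' | python3 drive.py;echo '[{"trans":[0,-4,7]},{"trans":[0,-7,14]},{"trans":[0,-9,19]},{"trans":[0,-9,23]},{"trans":[0,-9,24]}]' | python3 drive.py; echo '[{"trans":[0,0,1]},{"trans":[0,0,1]}]' | python3 drive.py;python3 c.py 0 -42 131 0
```

```text
time_s: 38.95
position: [444.1, 234.0, 173.4]
eef_rot: [-3.141, -0.0, -0.045]
ft_force: [0.4, 0.2, 0.0]
opening: 0.2
grasp_force: 0.2
time_s: 39.45
position: [445.8, 272.2, 153.9]
eef_rot: [-3.141, -0.0, -0.045]
ft_force: [0.2, 0.9, 0.4]
opening: 0.1
grasp_force: 0.4
time_s: 39.95
position: [446.4, 280.8, 130.8]
eef_rot: [-3.141, -0.001, -0.045]
ft_force: [-4.6, -1.5, 17.1]
opening: -0.2
grasp_force: 8.0
time_s: 40.15
position: [446.6, 280.8, 130.8]
eef_rot: [-3.141, -0.001, -0.045]
ft_force: [-4.8, -2.5, 18.1]
opening: -0.3
grasp_force: 9.0
carton xy [  0.9 -37.2]
t40.1 at [446.6 280.8 130.8] yaw -0.045 need [-0.9, 4.8, -0.2] turn 0.003 f [-4.8 -2.5 18.1] op -0.3
```

```bash
python3 - <<'E'
from h import *
X=lambda u,v:(210+u/3,200+v/3)
for p,z in[((318,308),39),((298,283),45),((338,334),33),((357,295),30),((387,355),30)]: print(onz('top',*X(*p),z))
E
echo '[{"trans":[0,0,-30]},{"trans":[0,0,-70],"rz":-0.1},{"trans":[0,30,-70],"rz":-0.25},{"trans":[0,70,-70],"rz":-0.4},{"trans":[0,112,-70],"rz":-0.55}]' | python3 drive.py 64; echo '[{"rz":-0.15},{"rz":-0.3},{"rz":-0.45},{"rz":-0.6},{"rz":-0.75}]' | python3 drive.py; echo '[{"rz":-0.15},{"rz":-0.27},{"rz":-0.27}]' | python3 drive.py;python3 c.py 1 -151 100 1.571
```

```text
[440.71552826 166.60092224  39.        ]
[460.10686514 182.1888632   45.        ]
[420.46719432 150.96953573  33.        ]
[451.51491948 135.37382417  30.        ]
[403.68366677 112.27204352  30.        ]
time_s: 40.65
position: [441.0, 170.0, 199.4]
eef_rot: [3.141, -0.001, 0.501]
ft_force: [1.2, 0.3, -0.3]
opening: 63.7
grasp_force: 0.0
time_s: 41.15
position: [441.3, 171.0, 199.2]
eef_rot: [3.142, 0.0, 1.25]
ft_force: [0.2, 0.4, -0.6]
opening: 64.0
grasp_force: 0.0
time_s: 41.45
position: [441.2, 171.0, 199.2]
eef_rot: [-3.142, 0.0, 1.516]
ft_force: [0.0, 0.6, -0.1]
opening: 64.0
grasp_force: 0.0
carton xy [   0.8 -147.1]
t41.5 at [441.2 171.  199.2] yaw 1.516 need [-3.9, 0.2, 99.2] turn -0.007 f [ 0.   0.6 -0.1] op 64.0
```

```bash
echo '[{"trans":[-4,0,40]},{"trans":[-4,0,85]},{"trans":[-4,0,125]},{"trans":[-4,0,155]},{"trans":[-4,0,172]}]' | python3 drive.py; echo '[{"trans":[0,0,1]},{"trans":[0,0,1]}]' | python3 drive.py; echo '[{},{},{},{}]' | python3 drive.py 20; python3 c.py 1 -151 27 1.571
```

```text
time_s: 41.95
position: [439.9, 166.8, 25.0]
eef_rot: [-3.139, 0.001, 1.51]
ft_force: [0.2, -1.0, 0.8]
opening: 64.3
grasp_force: 0.0
time_s: 42.15
position: [441.2, 167.2, 26.6]
eef_rot: [-3.141, 0.0, 1.512]
ft_force: [0.2, 0.4, 0.1]
opening: 64.0
grasp_force: 0.0
time_s: 42.55
position: [442.6, 167.4, 28.0]
eef_rot: [3.138, -0.001, 1.514]
ft_force: [2.4, -1.8, 6.1]
opening: 42.0
grasp_force: 59.8
carton xy [   2.3 -150.6]
t42.5 at [442.6 167.4  28. ] yaw 1.514 need [-0.4, -1.3, 1.0] turn -0.009 f [ 2.4 -1.8  6.1] op 42.0
```

```bash
echo '[{"trans":[1,0,-6]},{"trans":[2,0,-12]},{"trans":[4,0,-18]},{"trans":[6,0,-24]},{"trans":[8.5,0,-30]}]' | python3 drive.py; echo '[{"trans":[3,0,-5]},{"trans":[7,0,-10]},{"trans":[11,0,-15]},{"trans":[15,0,-19]},{"trans":[20,0,-23]}]' | python3 drive.py; python3 c.py 1 -122.5 81 1.571
```

```text
time_s: 43.05
position: [442.3, 176.4, 56.3]
eef_rot: [3.139, -0.001, 1.513]
ft_force: [10.7, 11.3, -29.5]
opening: 41.5
grasp_force: 64.5
time_s: 43.55
position: [444.1, 196.2, 80.4]
eef_rot: [3.138, -0.001, 1.514]
ft_force: [5.6, -3.7, -0.9]
opening: 39.8
grasp_force: 60.5
carton xy [   2.5 -121.8]
t43.5 at [444.1 196.2  80.4] yaw 1.514 need [-0.7, -1.5, -0.6] turn -0.009 f [ 5.6 -3.7 -0.9] op 39.8
```

```bash
echo '[{},{},{}]' | python3 drive.py 64; echo '[{"trans":[-2,0,-25]},{"trans":[-2,0,-55]},{"trans":[-2,-20,-75]},{"trans":[-2,-60,-75]},{"trans":[-2,-98,-75]}]' | python3 drive.py;  echo '[{},{}]' | python3 drive.py ; python3 - <<'E'
from h import *
a=snap('top','t7.png');b=snap('scene','s7.png');crop(a,190,190,390,390,2,'a.png');crop(b,190,190,390,390,2,'b.png')
A=cv2.imread('pics/a.png');B=cv2.imread('pics/b.png');cv2.imwrite('pics/m7.png',np.hstack([A,B]))
E
python3 p.py 344 187 66 1.571
```

```text
time_s: 43.85
position: [442.5, 195.5, 79.5]
eef_rot: [-3.142, -0.0, 1.514]
ft_force: [0.9, 0.3, 0.6]
opening: 64.1
grasp_force: 0.0
time_s: 44.35
position: [343.5, 198.9, 154.6]
eef_rot: [3.141, -0.0, 1.513]
ft_force: [0.2, 0.2, 0.7]
opening: 63.8
grasp_force: 0.0
time_s: 44.55
position: [344.6, 199.3, 154.6]
eef_rot: [3.141, -0.0, 1.515]
ft_force: [0.9, 0.2, 0.2]
opening: 63.8
grasp_force: 0.0
t44.6 at [345.5 199.3 154.5] yaw 1.514 need [-12.3, -0.8, 88.5] turn -0.009 f [ 0.5 -0.  -0.3] op 64.0
```

View pics/m7.png

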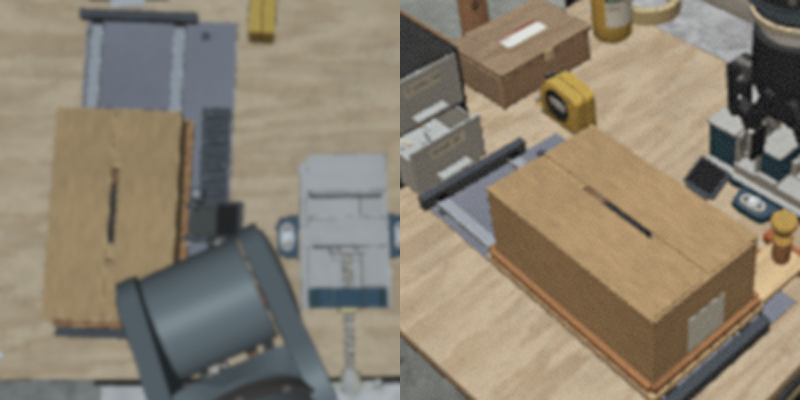

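```bash
echo '[{"trans":[-12,-1,20]},{"trans":[-12,-1,45]},{"trans":[-12,-1,70]},{"trans":[-12,-1,84]},{"trans":[-12,-1,84]}]' | python3 drive.py; echo '[{},{},{},{}]' | python3 drive.py 20; echo '[{"trans":[0,5,0]},{"trans":[0,15,0]},{"trans":[0,27,0]},{"trans":[0,40,0]},{"trans":[0,53,0]}]' | python3 drive.py
```

```text
time_s: 45.15
position: [342.9, 186.8, 68.8]
eef_rot: [-3.139, 0.001, 1.513]
ft_force: [0.9, -0.5, 0.3]
opening: 63.9
grasp_force: 0.0
time_s: 45.55
position: [344.7, 187.5, 71.5]
eef_rot: [3.138, -0.001, 1.514]
ft_force: [4.9, -4.9, 3.4]
opening: 25.3
grasp_force: 58.6
time_s: 46.05
position: [397.2, 184.8, 71.5]
eef_rot: [3.139, -0.001, 1.514]
ft_force: [-1.9, 4.6, 4.6]
opening: 25.0
grasp_force: 58.8
```

```bash
echo '[{"trans":[0,13,0]},{"trans":[0,26,0]},{"trans":[0,39,0]},{"trans":[0,50,0]},{"trans":[0,60,0]}]' | python3 drive.py; echo '[{"trans":[0,6,0]},{"trans":[0,12,0]},{"trans":[0,17,0]},{"trans":[0,20,0]},{"trans":[0,20,0]}]' | python3 drive.py; python3 p.py 472 181 71 1.571
```

```text
time_s: 46.55
position: [457.2, 181.9, 71.5]
eef_rot: [3.139, -0.002, 1.514]
ft_force: [-1.3, 8.9, 3.3]
opening: 25.3
grasp_force: 59.1
time_s: 47.05
position: [472.8, 181.0, 71.3]
eef_rot: [-3.135, -0.001, 1.513]
ft_force: [-24.0, 12.6, 22.5]
opening: 25.0
grasp_force: 61.8
t47.0 at [472.8 181.   71.3] yaw 1.513 need [-0.1, -0.8, 0.3] turn -0.010 f [-24.   12.6  22.5] op 25.0
```

```bash
echo '[{"trans":[0,-3,0]},{"trans":[0,-3,0]}]' | python3 drive.py;echo '[{},{},{}]' | python3 drive.py 60;echo '[{"trans":[0,0,-30]},{"trans":[0,0,-65]},{"trans":[0,30,-65]},{"trans":[0,65,-65]},{"trans":[0,99,-65]}]' | python3 drive.py; echo '[{"trans":[-3,0,0]},{"trans":[-3,0,0]},{"trans":[-3,0,0]},{"trans":[-3,0,0]}]' | python3 drive.py 0;python3 p.py 571 176 120 1.571
```

```text
time_s: 47.25
position: [472.7, 181.1, 71.5]
eef_rot: [3.141, -0.002, 1.514]
ft_force: [-5.4, 9.2, 6.7]
opening: 25.2
grasp_force: 60.3
time_s: 47.55
position: [473.1, 179.9, 70.6]
eef_rot: [3.141, -0.0, 1.514]
ft_force: [-0.5, 0.1, -0.2]
opening: 60.0
grasp_force: 0.0
time_s: 48.05
position: [573.1, 174.1, 135.9]
eef_rot: [3.141, -0.0, 1.514]
ft_force: [1.0, -0.2, 0.8]
opening: 60.0
grasp_force: 0.0
time_s: 48.45
position: [570.8, 171.5, 135.4]
eef_rot: [-3.141, 0.0, 1.515]
ft_force: [-0.7, -0.5, -0.1]
opening: 1.5
grasp_force: 0.0
t48.5 at [570.8 171.5 135.4] yaw 1.515 need [4.5, -0.0, 15.4] turn -0.008 f [-0.7 -0.5 -0.1] op 1.5
```

```bash
echo '[{"trans":[4,0,12]},{"trans":[4,0,28]},{"trans":[0,0,40]},{"trans":[-6,0,51]},{"trans":[-12,0,61]}]' | python3 drive.py 0;echo '[{"trans":[-4,0,11]},{"trans":[-7,0,22]},{"trans":[-9,0,32]},{"trans":[-9,0,35]},{"trans":[-9,0,37]}]' | python3 drive.py; echo '[{"trans":[0,0,1]},{"trans":[0,0,1]}]' | python3 drive.py
```

```text
time_s: 48.95
position: [570.3, 159.2, 73.1]
eef_rot: [-3.141, 0.0, 1.514]
ft_force: [0.5, -0.8, 0.1]
opening: -0.2
grasp_force: 0.0
time_s: 49.45
position: [570.1, 150.3, 37.1]
eef_rot: [-3.141, 0.0, 1.514]
ft_force: [-4.3, -3.9, 10.6]
opening: -0.2
grasp_force: 5.8
time_s: 49.65
position: [570.1, 150.3, 37.2]
eef_rot: [-3.141, 0.0, 1.515]
ft_force: [-5.9, -4.1, 9.1]
opening: 0.2
grasp_force: 5.1
```

Lift clear and check.

```bash
echo '[{"trans":[0,0,-40]},{"trans":[0,0,-85]},{"trans":[0,0,-130]},{"trans":[-45,0,-165]},{"trans":[-90,0,-165]}]' | python3 drive.py;echo '[{"trans":[-40,-30,0]},{"trans":[-80,-60,0]},{"trans":[-120,-90,0]},{"trans":[-160,-120,0]},{"trans":[-180,-150,0]}]' | python3 drive.py;echo '[{},{}]' | python3 drive.py; python3 - <<'E'
from h import *
a=snap('top','t8.png');b=snap('scene','s8.png');crop(a,190,150,390,350,2,'a.png');crop(b,170,170,370,370,2,'b.png')
A=cv2.imread('pics/a.png');B=cv2.imread('pics/b.png');cv2.imwrite('pics/m8.png',np.hstack([A,B]))
E
```

```text
time_s: 50.15
position: [567.1, 61.7, 206.0]
eef_rot: [3.134, -0.001, 1.517]
ft_force: [0.5, -0.7, -1.3]
opening: -0.2
grasp_force: 0.0
time_s: 50.65
position: [404.2, -111.9, 201.8]
eef_rot: [3.14, 0.001, 1.513]
ft_force: [0.4, -0.4, 0.9]
opening: 0.1
grasp_force: 0.0
time_s: 50.85
position: [405.6, -110.3, 201.9]
eef_rot: [3.14, 0.0, 1.513]
ft_force: [1.0, 0.1, 0.1]
opening: 0.1
grasp_force: 0.0
```

View pics/m8.png

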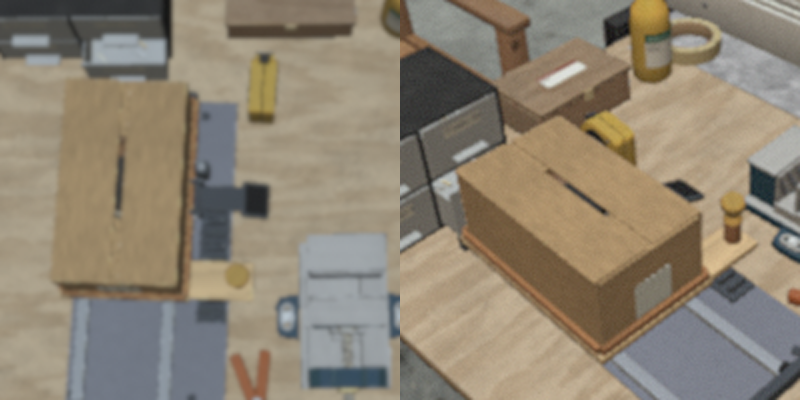

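```bash
python3 - <<'E'
from h import *
print(onz('top',190+237/2,150+275/2,96))
print(ctrl.hand_in())
E
```

```text
[470.49987927 182.91519608  96.        ]
the job is handed in; nothing more can be done
None
```

The job is handed in: two sanding blocks and the jar (all that was there) are in the shut carton, and the carriage stands at its far stop with the brake down. I confirmed this from the final pictures and the arm's readings; the hand-in gave no verdict.

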